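Load-ready tray, then hold the curing chest's sprung hood at its opening mark

ROBOT

A 6-joint arm with a two-finger parallel gripper is mounted at the origin on the work surface. World frame = base frame: x ahead of the robot, y to its left, z up, the work surface at z = 0. Lengths are in mm, angles in rad, forces in N, time in s.
With the tool pointing down it reaches from about 250 to 800 mm from the base axis. Payload 8.5 kg.
Tool frame: the origin (TCP) lies midway between the tips of the shut fingers; the grasp point (between the pads) lies 19 mm behind it; z points along the fingers, y is the line along which they close (so a half turn about z gives the same grasp; the last joint's range is limited). The gripper opens to 85 mm and grips with 20 to 120 N. Pads are 22 mm wide; open, the fingers measure 114 mm over their backs; the gripper's body (76 mm by 85 mm) begins 54 mm behind the grasp point. The pads swing forward as they close: fully open they stand 13 mm farther back than shut.
Start: joints at [-1.271, 0.238, -0.013, 1.319, 0, 1.571], TCP at [155.032, -501.539, 206.376] pointing down, gripper open.
Joint ranges: [-2.66, 2.66], [-1.03, 1.9], [-1.14, 1.46], [-1.82, 2.27], [-1.45, 1.34], [-3.14, 3.14]. Speed limits (rad/s): [2.22, 2.22, 2.79, 3.14, 3.14, 3.14].

INTERFACE

Orientations are given as a unit quaternion [w, x, y, z].
In Python, from plant import state, camera, camera_params, finish_job, boxes_of, spot_point gives the robot as it stands.
- The arm moves only by the tool arm_command, never from a script. Its argument "rows" is a list of rows, each an object of numbers: "x", "y", "z": the shift along the tool's x, y, z in units of 40 mm (1.0 is 40 mm); "wx", "wy", "wz": the turn, a rotation vector about the tool's x, y, z in units of 6 degrees (1.0 is 6 degrees); "jaw": the finger opening in mm, from 0 to 85.4. In form: [{"x": .., "y": .., "z": .., "wx": .., "wy": .., "wz": .., "jaw": ..}, ...]. A call has 1 to 8 rows; each row shifts and turns the commanded pose from where the row before left it, along the tool's axes as they then stand; what a row does not reach is not made up. A row lasts 1/12 s, in which the tool goes at most 41.7 mm and 7.16 degrees, less where a joint would pass 70% of its speed; a pose out of reach is approached as far as the arm can. A call is refused whole if a number of a shift passes 1 or a number of a turn 1, either way. A call with a gripper value outside its range is refused whole. The fingers move at their own pace and stop on an object; the grip force is fixed at half the most. Time passes only in rows, so rows that do not move let the fingers close. It gives the time, the measured TCP pose, the force, the opening and the grip force at its end, in the units of the state.
- state(): the state, without advancing time (a new reading comes with each control period).
- camera(name): name is "scene" or "side" or "wrist"; returns the picture (384x512x3 uint8, blue, green, red); there is no depth.
- camera_params(name): a dict with "fx", "fy", "cx", "cy" (pixels), "D" ([k1, k2, p1, p2, k3] as OpenCV has them; the pictures are not rectified), "R" (3x3) and "t" (3): a world point X has camera coordinates R X + t. Camera axes: x right, y down, z forward; pixel columns grow to the right and rows downward; lengths in mm; the calibration is good to about 2 mm. A picture is of the moment at which its call begins: read the wrist's pose just before it. camera_params takes no time and is no camera call; for the wrist camera it gives the pose at the moment of the call.
- finish_job(): hands the job in; it is judged then, once.
Trained networks look in the newest picture that a camera, given by its name, has taken for a name from the list of things; names that differ only in an ending like _2 or _b are one class to them, and where a whole thing is asked for, a point or a joint stands for the part that bears it (a point fixed in the world has none). Each returns a list of dicts, best first, with "conf" (0 to 1); they miss things now and then, are a little off and sometimes report something else, mostly with a low value. They report only what shows in the picture. A call takes as long as a camera call. They do not tell look-alikes from the thing itself.
- boxes_of(camera, query): "position" ([x, y, z] in mm, in world coordinates, good to about 4 mm: the middle of the surface that is visible of it).
- spot_point(camera, query): "position" ([x, y, z] in mm, in world coordinates, good to about 4 mm: a listed point, or the origin of a listed thing).
The state is a dict: "clock": time; "q": joint angles; "qvel": joint speeds; "joint_efforts": joint torques, N m; "tcp_pos": TCP position; "tcp_rot": TCP orientation; "ft_force": force on the tool from outside, world axes, zero at the start; "torque": the same for the moment, N m; "gripper_width": opening from 0.0 (shut) to 1.0 (fully open); "grasp_force": force on a finger pad.
Only numpy, scipy, OpenCV 4.12 (cv2) and the standard library are available. Lean on these libraries where they do the work, as an engineer would, in place of code of your own. Each camera call takes 0.05 s, during which the arm holds its last target. There are 200 camera calls.

TASK

Get this batch ready for UV curing: first line up the three loose orange plates in one straight, even row on the metal tray, one lying square inside each black outline. Then take the curing chest's amber hood by its black bar handle, lift it against its spring until the red pointer on its side meets the green clip on the scale (never into the scale's red part), and finish still holding it steady there by the handle so that a workmate can slide the tray in. Leave the clip as it is set, and the bottle, the jar and the scraper where they are.

Things in the scene. Friction and masses are not known exactly. Their poses are not given: they have to be found in the camera images.
- tray: Bare metal tray, 150 x 270 x 4 mm, fixed on the bench, with three black outlines (50 x 68 mm outside) in a row. Origin: centre of its underside; its top is 4 mm above the bench. Its y axis runs along the row, its x axis across it.
- place1 (a point): Centre of the first outline, on the tray's top; 82 mm from the next. Axes as the tray's.
- place2 (a point): Centre of the middle outline, on the tray's top; 82 mm from the next. Axes as the tray's.
- place3 (a point): Centre of the last outline, on the tray's top; 82 mm from the next. Axes as the tray's.
- plate1: Loose orange printed plate, 40 mm along its x, 56 mm along its y, 12 mm thick with a 3.5 mm raised yellow-striped middle; about 35 g. Origin: centre of its underside. The three are alike, and so are their two ends: any plate may go in any outline, its 56 mm along the row.
- plate2: Loose orange printed plate, 40 mm along its x, 56 mm along its y, 12 mm thick with a 3.5 mm raised yellow-striped middle; about 35 g. Origin: centre of its underside. The three are alike, and so are their two ends: any plate may go in any outline, its 56 mm along the row.
- plate3: Loose orange printed plate, 40 mm along its x, 56 mm along its y, 12 mm thick with a 3.5 mm raised yellow-striped middle; about 35 g. Origin: centre of its underside. The three are alike, and so are their two ends: any plate may go in any outline, its 56 mm along the row.
- hood (a joint): Angle of the chest's amber hood (rad): 0 shut, grows as its near edge rises, stop at 1.2. A spring hinge along its far edge always pulls it shut; it takes about 6 N straight up at the handle to start it and 6 to 8 N square to the line from hinge to bar (up to about 20 N if pulled only straight up) to hold it raised, and it falls shut if let go. The hood is 246 mm deep, 336 mm wide, 45 mm high; the chest under it is 110 mm high.
- opening_mark (a joint): Setting of the green clip on the white scale at the chest's right-hand side (rad), fixed during the job: the hood angle at which the red pointer meets the clip. The scale's red part begins at 0.95.
- bar (a point): Middle of the black round bar handle on top of the hood near its near edge (the side of the robot): bar 12 mm thick, 120 mm long, on two posts at its ends, its centre 38 mm over the hood's top. Axes as the hood's: x points from the handle towards the hinge along the hood, y along the bar and the hinge, z out of the hood's top.
- hinge (a point): Point on the hood's hinge axis in line with the middle of the handle, 110 mm above the bench. Axes as the chest's: y along the hinge axis, x away from the handle, z up. With the hood shut the bar lies 205 mm nearer (-x) and 83 mm higher (z) than this point; as the hood opens by angle a, the bar turns about the y axis by a.
- mark_frame (a point): Point on the hinge axis, turning with the green clip: its axes are those of the hinge turned by the clip's setting, so they are parallel to those of bar when the pointer meets the clip.
- clip (a point): Middle of the green clip's outer face: a 40 x 12 x 10 mm block on the scale, 117 mm from the hinge axis, 194 mm to the right (-y) of the chest's middle. Leave it as set.
- wash_bottle: White plastic wash bottle with a red cap, 60 mm across, 170 mm high, standing. Origin: centre of its underside. Leave alone.
- jar: Small clear jar with a blue lid, 48 mm across, 65 mm high, standing beyond the tray. Origin: centre of its underside. Leave alone.
- scraper: Flat scraper about 200 mm long lying on the bench to the right of the tray. Origin: its underside near its middle. Leave alone.
Things that resemble listed ones, but are neither listed nor needed, are in the scene too. What is shaped like the plate3 but purple or turquoise is not meant.

How it is judged (in metres and radians):
On the way, in this order (a step that is already met when the one before it is completed fails the run):
1. the three plates lie flat, let go, one square inside each outline (((horizontal distance between plate1 and place1 below 0.008 m and angle between the x axis of plate1 and the x axis of tray, either way round below 0.15 rad) or (horizontal distance between plate2 and place1 below 0.008 m and angle between the x axis of plate2 and the x axis of tray, either way round below 0.15 rad) or (horizontal distance between plate3 and place1 below 0.008 m and angle between the x axis of plate3 and the x axis of tray, either way round below 0.15 rad)) and ((horizontal distance between plate1 and place2 below 0.008 m and angle between the x axis of plate1 and the x axis of tray, either way round below 0.15 rad) or (horizontal distance between plate2 and place2 below 0.008 m and angle between the x axis of plate2 and the x axis of tray, either way round below 0.15 rad) or (horizontal distance between plate3 and place2 below 0.008 m and angle between the x axis of plate3 and the x axis of tray, either way round below 0.15 rad)) and ((horizontal distance between plate1 and place3 below 0.008 m and angle between the x axis of plate1 and the x axis of tray, either way round below 0.15 rad) or (horizontal distance between plate2 and place3 below 0.008 m and angle between the x axis of plate2 and the x axis of tray, either way round below 0.15 rad) or (horizontal distance between plate3 and place3 below 0.008 m and angle between the x axis of plate3 and the x axis of tray, either way round below 0.15 rad)) and angle between each of plate1, plate2, plate3's own z axis and vertical below 0.1 rad and z of each of plate1, plate2, plate3 in the frame of tray below 0.008 m and contact force between the fingers and plate1 below 0.2 N and contact force between the fingers and plate2 below 0.2 N and contact force between the fingers and plate3 below 0.2 N and linear speed of each of plate1, plate2, plate3 below 0.02 m/s), for 0.2 s.
2. the hood is held by its handle with the pointer at the clip (angle between the x axis of bar and the x axis of mark_frame, either way round below 0.06 rad and value of joint hood above 0.3 rad and velocity of joint hood between -0.06 and 0.06 rad/s and contact force between the fingers and hood_c0 above 1 N), for 0.3 s.
At the end, for the whole second after the job is handed in: The robot is still holding the hood by its bar handle (over 1 N), at rest, within 0.06 rad of the green clip's setting, with nothing propping it; the three plates lie flat on the tray, one within 8 mm of each outline's centre and within 0.15 rad of square (all of step 2 and ((horizontal distance between plate1 and place1 below 0.008 m and angle between the x axis of plate1 and the x axis of tray, either way round below 0.15 rad) or (horizontal distance between plate2 and place1 below 0.008 m and angle between the x axis of plate2 and the x axis of tray, either way round below 0.15 rad) or (horizontal distance between plate3 and place1 below 0.008 m and angle between the x axis of plate3 and the x axis of tray, either way round below 0.15 rad)) and ((horizontal distance between plate1 and place2 below 0.008 m and angle between the x axis of plate1 and the x axis of tray, either way round below 0.15 rad) or (horizontal distance between plate2 and place2 below 0.008 m and angle between the x axis of plate2 and the x axis of tray, either way round below 0.15 rad) or (horizontal distance between plate3 and place2 below 0.008 m and angle between the x axis of plate3 and the x axis of tray, either way round below 0.15 rad)) and ((horizontal distance between plate1 and place3 below 0.008 m and angle between the x axis of plate1 and the x axis of tray, either way round below 0.15 rad) or (horizontal distance between plate2 and place3 below 0.008 m and angle between the x axis of plate2 and the x axis of tray, either way round below 0.15 rad) or (horizontal distance between plate3 and place3 below 0.008 m and angle between the x axis of plate3 and the x axis of tray, either way round below 0.15 rad)) and angle between each of plate1, plate2, plate3's own z axis and vertical below 0.1 rad and z of each of plate1, plate2, plate3 in the frame of tray below 0.008 m and contact force between hood and plate1 below 0.1 N and contact force between hood and plate2 below 0.1 N and contact force between hood and plate3 below 0.1 N and contact force between hood and wash_bottle below 0.1 N and contact force between hood and jar below 0.1 N and contact force between hood and scraper below 0.1 N); the arm keeps its last pose, push and grip.
It fails at once if the hood is lifted into the red part of the scale (value of joint hood above 1 rad).
It fails at once if a bystander (bottle, jar, scraper) is shifted by more than 20 mm (distance of any of wash_bottle, jar, scraper from where it was at the start of the episode above 0.02 m).
It fails at once if the green clip is shifted (distance of clip from where it was at the start of the episode above 0.012 m).
It fails at once if the bottle or the jar is tipped (angle between any of wash_bottle, jar's own z axis and vertical above 0.35 rad).
It also fails if it takes over 58 s, if anything falls off the work surface, if the arm or the gripper's body presses on something with over 40 N, if the wrist force passes 120 N, or if a joint passes its speed limit or range.

## Working session

There is one attempt and no reset: what is moved stays moved. The work goes in short steps, Python scripts to look and compute and a tool call to move; the robot and the scene stay as the last step left them, time stands still between calls to the robot, and variables do not carry over. Pictures are saved under pics/ and viewed, at most 10 in all, crops included, and the job is handed in when it is done.

Besides the shell and the picture viewer there is one more tool, called after "Call:" in YAML: its name, and indented under it one key for each argument. arm_command: Moves the arm, as the interface text tells. Its arguments: {"type":"object","properties":{"rows":{"type":"array","items":{"type":"object","properties":{"x":{"type":"number"},"y":{"type":"number"},"z":{"type":"number"},"wx":{"type":"number"},"wy":{"type":"number"},"wz":{"type":"number"},"jaw":{"type":"number"}}}}},"required":["rows"]}

```bash
ls; mkdir -p pics; python3 - <<'E'
from plant import *
import cv2,numpy as np
s=state();print(s['clock'],s['tcp_pos'],s['tcp_rot'],s['gripper_width'])
a=camera('scene');cv2.imwrite('pics/scene0.png',a)
for q in ['plate1','place1','tray','hinge','bar','clip','wash_bottle','jar','scraper','mark_frame']:
    r=spot_point('scene',q);print(q,[(np.round(d['position']).tolist(),round(d['conf'],2)) for d in r])
b=camera('side');cv2.imwrite('pics/side0.png',b)
for q in ['plate1','place1','tray','bar','clip']:
    r=spot_point('side',q);print(q,[(np.round(d['position']).tolist(),round(d['conf'],2)) for d in r])
cv2.imwrite('pics/both.png',cv2.resize(np.vstack([a,b]),(450,600))) if 0 else None
print(state()['clock'])
E
```

```text
pics
0.0 [ 154.9170787  -501.14534951  205.77219889] [-7.29389776e-04  9.88784715e-01  1.49346050e-01 -1.14604349e-04] 0.9990872738315625
plate1 [([504.0, -246.0, 3.0], 0.79), ([711.0, -320.0, -4.0], 0.78), ([382.0, -455.0, 0.0], 0.76), ([545.0, -164.0, 5.0], 0.72), ([357.0, -352.0, 1.0], 0.66), ([534.0, -339.0, 2.0], 0.65)]
place1 [([510.0, -332.0, 7.0], 0.84), ([526.0, -249.0, 3.0], 0.69), ([544.0, -172.0, 7.0], 0.58)]
tray [([526.0, -250.0, -0.0], 0.58)]
hinge [([706.0, 249.0, 112.0], 0.68), ([542.0, -174.0, 5.0], 0.52)]
bar [([500.0, 216.0, 191.0], 0.93), ([542.0, -172.0, 6.0], 0.46)]
clip [([631.0, 42.0, 165.0], 0.61)]
wash_bottle [([745.0, -200.0, -1.0], 0.94)]
jar []
scraper [([560.0, -503.0, -1.0], 0.59)]
mark_frame []
plate1 [([506.0, -247.0, 2.0], 0.73), ([704.0, -317.0, -1.0], 0.71), ([357.0, -348.0, 1.0], 0.52), ([541.0, -165.0, 7.0], 0.46), ([526.0, -345.0, 6.0], 0.43)]
place1 [([524.0, -250.0, 4.0], 0.86), ([540.0, -170.0, 6.0], 0.84), ([511.0, -331.0, 3.0], 0.76)]
tray [([521.0, -247.0, -2.0], 0.64)]
bar [([505.0, 223.0, 194.0], 0.6), ([522.0, -251.0, 4.0], 0.38)]
clip []
0.85
```

View pics/scene0.png

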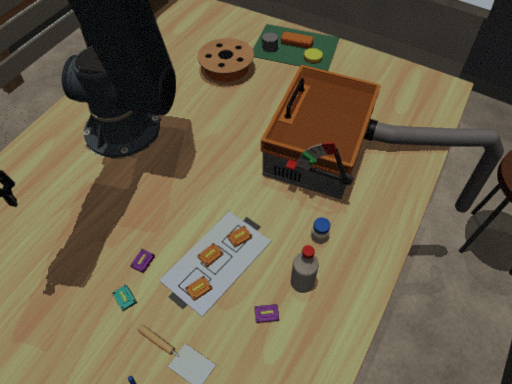

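View pics/side0.png

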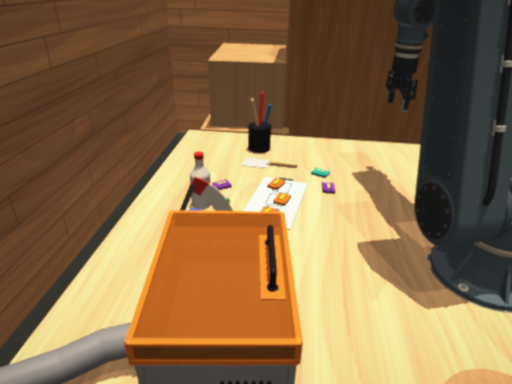

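The loose orange plates lie at pixels (239,237), (210,255) and (198,287), all already on the tray but askew. The look-alikes are purple at (142,260) and (266,313) and turquoise at (124,297), so I leave those alone. The tray's yaw is about -0.2. The hood handle is at (293,97) and the green clip at (315,153). Next I go above the tray for a wrist close-up.

```bash
cat > h.py <<'E'
from plant import *
import numpy as np, cv2, json
from scipy.spatial.transform import Rotation as Ro, Slerp
def pose():
    s=state();q=s['tcp_rot'];return np.array(s['tcp_pos']),Ro.from_quat([q[1],q[2],q[3],q[0]])
def down(yaw):  # tool y at world angle yaw
    c,s=np.cos(yaw),np.sin(yaw);return Ro.from_matrix(np.array([[-s,c,0],[c,s,0],[0,0,-1]]))
def plan(p1,R1,jaw,start=None,n=None,lab=''):
    p0,R0=start or pose();p1=np.array(p1,float)
    rv=(R0.inv()*R1).as_rotvec();L=np.abs(p1-p0)
    n=n or int(np.ceil(max(np.linalg.norm(p1-p0)/39,np.degrees(np.linalg.norm(rv))/6,1)))
    print(lab,n,'rows');out=[];P,R=p0,R0
    for k in range(1,n+1):
        Pk=p0+(p1-p0)*k/n;Rk=R0*Ro.from_rotvec(rv*k/n)
        t=np.round(R.inv().apply(Pk-P)/40,2);w=np.round(np.degrees((R.inv()*Rk).as_rotvec())/6,2)
        P=P+R.apply(t*40);R=R*Ro.from_rotvec(np.radians(w*6))
        out.append({a:float(v) for a,v in zip(['x','y','z','wx','wy','wz'],[*t,*w]) if v}|{'jaw':jaw})
    for i in range(0,n,8):print(json.dumps(out[i:i+8]))
    return P,R
def ground(cam,px,z):
    c=camera_params(cam) if isinstance(cam,str) else cam
    K=np.array([[c['fx'],0,c['cx']],[0,c['fy'],c['cy']],[0,0,1]]);R=np.array(c['R']);t=np.array(c['t'])
    u=cv2.undistortPoints(np.float64(px).reshape(-1,1,2),K,np.float64(c['D'])).reshape(-1,2)
    d=np.c_[u,np.ones(len(u))]@R;C=-R.T@t
    return C+d*((z-C[2])/d[:,2])[:,None]
E
python3 - <<'E'
from h import *
p,R=pose();c=camera_params('wrist');C=-np.array(c['R']).T@c['t']
print(R.inv().apply(C-p),np.round(R.inv().as_matrix()@np.array(c['R']).T,2),c['fx'])
plan([500,-250,260],down(-.196),85)
E
```

```text
[  70.53102242   -0.68177528 -167.40425582] [[ 0.   -0.96 -0.27]
 [ 1.    0.   -0.  ]
 [ 0.   -0.27  0.96]] 289.497880851531
 12 rows
[{"x": 0.84, "y": -0.29, "z": -0.11, "wz": -0.86, "jaw": 85}, {"x": 0.87, "y": -0.21, "z": -0.11, "wz": -0.85, "jaw": 85}, {"x": 0.87, "y": -0.13, "z": -0.11, "wz": -0.86, "jaw": 85}, {"x": 0.89, "y": -0.06, "z": -0.12, "wz": -0.85, "jaw": 85}, {"x": 0.89, "y": 0.03, "z": -0.11, "wz": -0.86, "jaw": 85}, {"x": 0.89, "y": 0.1, "z": -0.11, "wz": -0.85, "jaw": 85}, {"x": 0.87, "y": 0.18, "z": -0.11, "wz": -0.86, "jaw": 85}, {"x": 0.85, "y": 0.26, "z": -0.11, "wz": -0.85, "jaw": 85}]
[{"x": 0.82, "y": 0.34, "z": -0.11, "wz": -0.86, "jaw": 85}, {"x": 0.79, "y": 0.41, "z": -0.12, "wz": -0.85, "jaw": 85}, {"x": 0.75, "y": 0.47, "z": -0.11, "wz": -0.86, "jaw": 85}, {"x": 0.71, "y": 0.54, "z": -0.11, "wz": -0.86, "jaw": 85}]
```

Call:
arm_command:
  rows:
    - {"x": 0.84,"y": -0.29,"z": 0.05,"wz": -0.86,"jaw": 85}
    - {"x": 0.87,"y": -0.21,"z": 0.05,"wz": -0.85,"jaw": 85}
    - {"x": 0.87,"y": -0.13,"z": 0.05,"wz": -0.86,"jaw": 85}
    - {"x": 0.89,"y": -0.06,"z": 0.05,"wz": -0.85,"jaw": 85}
    - {"x": 0.89,"y": 0.03,"z": 0.05,"wz": -0.86,"jaw": 85}
    - {"x": 0.89,"y": 0.1,"z": 0.05,"wz": -0.85,"jaw": 85}
    - {"x": 0.87,"y": 0.18,"z": 0.05,"wz": -0.86,"jaw": 85}
    - {"x": 0.85,"y": 0.26,"z": 0.05,"wz": -0.85,"jaw": 85}

```text
schema error: expected keys x, y, z, wx, wy, wz, jaw
```

Call:
arm_command:
  rows:
    - {"x": 0.82,"y": 0.34,"z": 0.05,"wz": -0.86,"jaw": 85}
    - {"x": 0.79,"y": 0.41,"z": 0.05,"wz": -0.85,"jaw": 85}
    - {"x": 0.75,"y": 0.47,"z": 0.05,"wz": -0.86,"jaw": 85}
    - {"x": 0.71,"y": 0.54,"z": 0.05,"wz": -0.86,"jaw": 85}
    - {"jaw": 85}
    - {"jaw": 85}

```text
schema error: expected keys x, y, z, wx, wy, wz, jaw
```

```bash
cat > seg.py <<'E'
from h import *
def look(name):
    c=camera_params('wrist');a=camera('wrist');cv2.imwrite(f'pics/{name}.png',a)
    hsv=cv2.cvtColor(a,cv2.COLOR_BGR2HSV)
    m=cv2.inRange(hsv,(5,150,60),(22,255,255));m=cv2.morphologyEx(m,cv2.MORPH_CLOSE,np.ones((9,9)))
    for k in cv2.findContours(m,0,1)[0]:
        if cv2.contourArea(k)<600:continue
        w=ground(c,k.reshape(-1,2),14)[:,:2].astype(np.float32);r=cv2.minAreaRect(w)
        b=cv2.boxPoints(r);e=b[1]-b[0],b[2]-b[1];l=max(e,key=np.linalg.norm)
        ang=np.degrees(np.arctan2(l[1],l[0]))%180
        print('plate px',k.reshape(-1,2).mean(0).round(),'xy',np.round(r[0],1),'size',np.round(r[1],1),'long axis deg',ang.round(1))
    d=cv2.inRange(a,(0,0,0),(60,60,60))
    return a,c,d
E
python3 - <<'E'
from seg import *
print(state()['clock'],*[x for x in pose()[0]],pose()[1].as_matrix()[:,1])
look('w1')
for q in ['place1','plate1']:print(q,[(np.round(d['position'],1).tolist(),round(d['conf'],2)) for d in spot_point('wrist',q)])
E
```

```text
0.85 155.02005187635444 -501.5295309023015 206.41108688487031 [ 2.95302050e-01 -9.55403943e-01 -6.55302350e-05]
place1 []
plate1 []
```

View pics/w1.png

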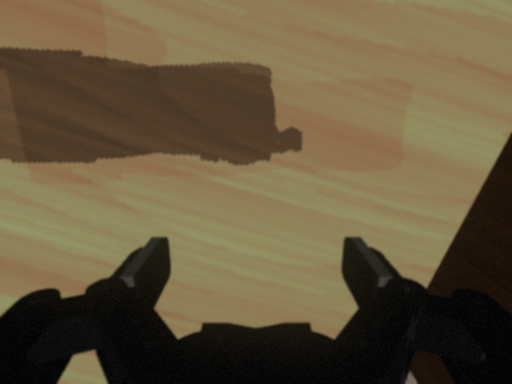

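The move was refused because every key is required. The wrist view shows the gripper hiding the lower third, so I'll view the tray from a TCP slightly toward its near end.

```bash
sed -i "s/ if v}|/}|/" h.py; python3 - <<'E'
from h import *
plan([513,-300,235],down(-.196),85)
E
```

```text
11 rows
[{"x": 0.91, "y": -0.2, "z": -0.07, "wx": -0.0, "wy": -0.0, "wz": -0.93, "jaw": 85}, {"x": 0.93, "y": -0.1, "z": -0.06, "wx": -0.0, "wy": -0.0, "wz": -0.94, "jaw": 85}, {"x": 0.93, "y": -0.02, "z": -0.07, "wx": -0.0, "wy": -0.0, "wz": -0.93, "jaw": 85}, {"x": 0.93, "y": 0.07, "z": -0.06, "wx": -0.0, "wy": -0.0, "wz": -0.93, "jaw": 85}, {"x": 0.92, "y": 0.17, "z": -0.07, "wx": -0.0, "wy": -0.0, "wz": -0.94, "jaw": 85}, {"x": 0.9, "y": 0.25, "z": -0.06, "wx": -0.0, "wy": -0.0, "wz": -0.93, "jaw": 85}, {"x": 0.87, "y": 0.35, "z": -0.07, "wx": -0.0, "wy": -0.0, "wz": -0.93, "jaw": 85}, {"x": 0.83, "y": 0.42, "z": -0.06, "wx": -0.0, "wy": -0.0, "wz": -0.94, "jaw": 85}]
[{"x": 0.79, "y": 0.5, "z": -0.07, "wx": -0.0, "wy": -0.0, "wz": -0.93, "jaw": 85}, {"x": 0.73, "y": 0.58, "z": -0.06, "wx": -0.0, "wy": -0.0, "wz": -0.93, "jaw": 85}, {"x": 0.68, "y": 0.65, "z": -0.07, "wx": -0.0, "wy": -0.0, "wz": -0.94, "jaw": 85}]
```

Call:
arm_command:
  rows:
    - {"x": 0.91,"y": -0.2,"z": -0.07,"wx": 0,"wy": 0,"wz": -0.93,"jaw": 85}
    - {"x": 0.93,"y": -0.1,"z": -0.06,"wx": 0,"wy": 0,"wz": -0.94,"jaw": 85}
    - {"x": 0.93,"y": -0.02,"z": -0.07,"wx": 0,"wy": 0,"wz": -0.93,"jaw": 85}
    - {"x": 0.93,"y": 0.07,"z": -0.06,"wx": 0,"wy": 0,"wz": -0.93,"jaw": 85}
    - {"x": 0.92,"y": 0.17,"z": -0.07,"wx": 0,"wy": 0,"wz": -0.94,"jaw": 85}
    - {"x": 0.9,"y": 0.25,"z": -0.06,"wx": 0,"wy": 0,"wz": -0.93,"jaw": 85}
    - {"x": 0.87,"y": 0.35,"z": -0.07,"wx": 0,"wy": 0,"wz": -0.93,"jaw": 85}
    - {"x": 0.83,"y": 0.42,"z": -0.06,"wx": 0,"wy": 0,"wz": -0.94,"jaw": 85}

```text
clock: 1.67
tcp_pos: [416.9, -353.9, 227.5]
tcp_rot: [0.0, 0.856, 0.517, 0.0]
ft_force: [-0.2, -1.2, 0.9]
gripper_width: 0.989
grasp_force: 0.0
```

Call:
arm_command:
  rows:
    - {"x": 0.79,"y": 0.5,"z": -0.07,"wx": 0,"wy": 0,"wz": -0.93,"jaw": 85}
    - {"x": 0.73,"y": 0.58,"z": -0.06,"wx": 0,"wy": 0,"wz": -0.93,"jaw": 85}
    - {"x": 0.68,"y": 0.65,"z": -0.07,"wx": 0,"wy": 0,"wz": -0.94,"jaw": 85}
    - {"x": 0,"y": 0,"z": 0,"wx": 0,"wy": 0,"wz": 0,"jaw": 85}
    - {"x": 0,"y": 0,"z": 0,"wx": 0,"wy": 0,"wz": 0,"jaw": 85}

```text
clock: 2.08
tcp_pos: [514.7, -298.7, 234.6]
tcp_rot: [-0.0, 0.772, 0.636, -0.0]
ft_force: [-0.4, -1.3, -0.3]
gripper_width: 1.001
grasp_force: 0.0
```

```bash
python3 - <<'E'
from seg import *
print(state()['clock'],pose()[0],pose()[1].as_matrix()[:,1])
look('w2')
for q in ['place1','plate1']:print(q,[(np.round(d['position'],1).tolist(),round(d['conf'],2)) for d in spot_point('wrist',q)])
E
```

```text
2.0833 [ 514.67167039 -298.65908465  234.63712521] [ 9.81528346e-01 -1.91315782e-01 -6.13994847e-04]
plate px [241. 125.] xy [ 505.3 -248. ] size [53.5 36.9] long axis deg 72.1
plate px [257.  51.] xy [ 543.4 -163.5] size [54.7 37.2] long axis deg 62.1
place1 [([508.3, -333.9, 3.2], 0.96), ([524.8, -253.0, 4.0], 0.68)]
plate1 [([541.4, -164.5, 5.1], 0.95), ([705.3, -314.3, 2.8], 0.82), ([531.9, -338.9, 3.8], 0.79), ([360.4, -348.9, -1.0], 0.77), ([383.0, -454.6, 1.0], 0.69)]
```

View pics/w2.png

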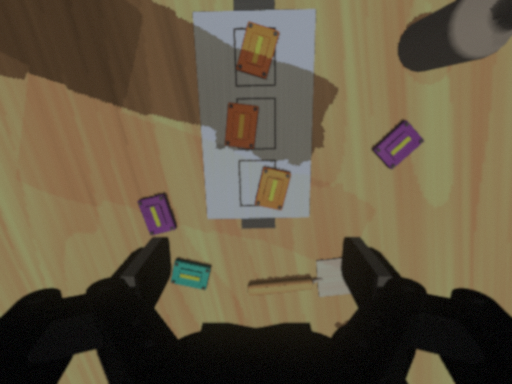

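The wrist view shows the orange plates at px (258,50), (241,125) and (273,188), off outlines centred near (256,57), (256,124) and (257,183). The bottle's at the top right and the purple and turquoise decoys are off the tray. One close crop will refine this.

```bash
python3 - <<'E'
from seg import *
a=cv2.imread('pics/w2.png')[0:230,180:330]
g=a.astype(float)/255; g=(g**.6*255).astype(np.uint8)
cv2.imwrite('pics/w2c.png',cv2.resize(g.transpose(1,0,2)[:, ::-1],None,fx=3.4,fy=3.4,interpolation=cv2.INTER_CUBIC))
h=cv2.cvtColor(cv2.imread('pics/w2.png'),cv2.COLOR_BGR2HSV)
for p in [(268,180),(283,196),(240,108),(250,70)]:print(p,h[p[1],p[0]])
E
```

```text
(268, 180) [ 19 142 135]
(283, 196) [ 16 153 138]
(240, 108) [ 10 180 112]
(250, 70) [ 10 166 112]
```

View pics/w2c.png

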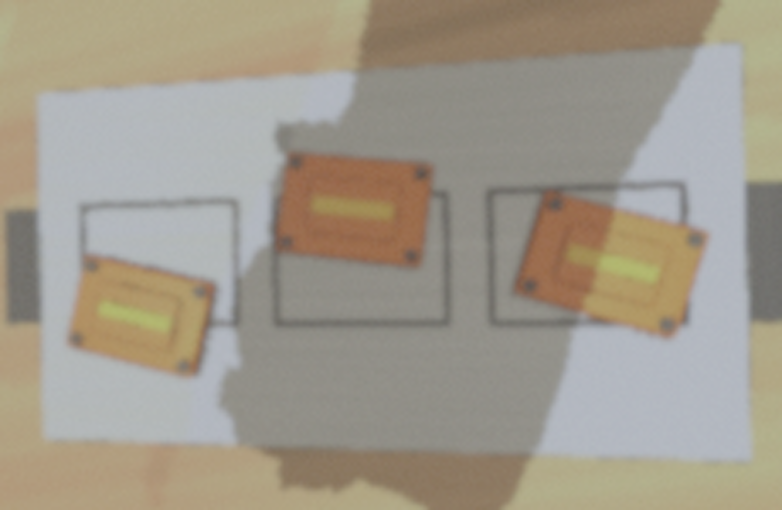

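```bash
cat > m.py <<'E'
from seg import *
def conv(p): p=np.array(p,float);return np.c_[180-.5+(p[:,1]+.5)/3.4, 229.5-(p[:,0]+.5)/3.4]
E
python3 - <<'E'
from m import *
c=camera_params('wrist')
G=lambda p,z:ground(c,conv(p),z)[:,:2]
T=G([(40,93),(743,45),(751,461),(43,438)],4);print('tray',T.round(1).tolist(),T.mean(0).round(1))
print([np.linalg.norm(T[i]-T[i-1]).round(1) for i in range(4)])
d=(T[1]+T[2]-T[0]-T[3]);print('row ang',np.degrees(np.arctan2(d[1],d[0])))
o={1:[(84,203),(237,202),(238,324),(84,324)],2:[(275,195),(448,191),(449,323),(276,323)],3:[(489,189),(685,184),(688,323),(491,323)]}
for k,v in o.items(): g=G(v,4);print('out',k,g.mean(0).round(1),[np.linalg.norm(g[i]-g[i-1]).round(1) for i in range(4)])
P={'A':[(90,263),(201,291),(184,367),(74,340)],'B':[(294,160),(422,172),(411,256),(284,243)],'C':[(555,201),(695,238),(667,325),(529,286)]}
for k,v in P.items():
  g=G(v,16);d=g[1]+g[2]-g[0]-g[3];print(k,g.mean(0).round(1),'long',np.degrees(np.arctan2(d[1],d[0])).round(1),[np.linalg.norm(g[i]-g[i-1]).round(1) for i in range(4)])
E
```

```text
tray [[426.0, -369.5], [473.9, -105.6], [619.8, -132.1], [572.5, -397.2]] [ 523.  -251.1]
[np.float64(149.1), np.float64(268.2), np.float64(148.3), np.float64(269.3)]
row ang 79.7917828049095
out 1 [ 508.5 -331.7] [np.float64(51.7), np.float64(66.0), np.float64(49.9), np.float64(66.4)]
out 2 [ 522.4 -251. ] [np.float64(51.7), np.float64(66.6), np.float64(50.9), np.float64(66.6)]
out 3 [ 537.2 -170.6] [np.float64(51.1), np.float64(66.8), np.float64(50.3), np.float64(67.0)]
A [ 527.9 -342.2] long 66.1 [np.float64(32.7), np.float64(48.1), np.float64(31.4), np.float64(47.8)]
B [ 503.  -249.7] long 72.2 [np.float64(32.6), np.float64(48.2), np.float64(31.9), np.float64(48.0)]
C [ 541.1 -165. ] long 62.1 [np.float64(32.2), np.float64(47.4), np.float64(31.9), np.float64(47.3)]
```

```bash
cat > pp.py <<'E'
from h import *
def pp(src,yaw,dst,ty=np.radians(-10.15),z=3,start=None):
    y=np.radians(yaw)
    s=start or pose()
    s=plan([*src,45],down(y),85,s,lab='above');s=plan([*src,z],down(y),85,s,n=2,lab='down')
    s=plan([*src,z+12],down(y),20,s,n=1,lab='lift (after closing)')
    s=plan([*dst,z+12],down(ty),20,s,lab='carry');s=plan([*dst,z+.5],down(ty),20,s,n=1,lab='lower')
    return plan([*dst,75],down(ty),85,s,n=2,lab='retreat')
E
python3 -c "
from pp import *
pp((527.9,-342.2),-23.9,(508.4,-331.8))"
```

```text
above 6 rows
[{"x": -0.16, "y": 0.1, "z": 0.79, "wx": -0.0, "wy": 0.0, "wz": 0.35, "jaw": 85}, {"x": -0.15, "y": 0.1, "z": 0.79, "wx": -0.0, "wy": 0.0, "wz": 0.35, "jaw": 85}, {"x": -0.15, "y": 0.11, "z": 0.8, "wx": -0.0, "wy": 0.0, "wz": 0.35, "jaw": 85}, {"x": -0.15, "y": 0.12, "z": 0.79, "wx": -0.0, "wy": 0.0, "wz": 0.35, "jaw": 85}, {"x": -0.14, "y": 0.12, "z": 0.79, "wx": -0.01, "wy": 0.0, "wz": 0.35, "jaw": 85}, {"x": -0.14, "y": 0.12, "z": 0.79, "wx": 0.0, "wy": 0.0, "wz": 0.35, "jaw": 85}]
down 2 rows
[{"x": -0.0, "y": 0.0, "z": 0.53, "wx": 0.0, "wy": 0.0, "wz": 0.0, "jaw": 85}, {"x": -0.0, "y": 0.0, "z": 0.52, "wx": 0.0, "wy": 0.0, "wz": 0.0, "jaw": 85}]
lift (after closing) 1 rows
[{"x": -0.0, "y": 0.0, "z": -0.3, "wx": 0.0, "wy": 0.0, "wz": 0.0, "jaw": 20}]
carry 3 rows
[{"x": 0.01, "y": -0.18, "z": 0.0, "wx": 0.0, "wy": 0.0, "wz": -0.76, "jaw": 20}, {"x": 0.03, "y": -0.18, "z": 0.0, "wx": 0.0, "wy": 0.0, "wz": -0.77, "jaw": 20}, {"x": 0.04, "y": -0.18, "z": 0.0, "wx": 0.0, "wy": 0.0, "wz": -0.76, "jaw": 20}]
lower 1 rows
[{"x": 0.0, "y": -0.0, "z": 0.29, "wx": 0.0, "wy": 0.0, "wz": 0.0, "jaw": 20}]
retreat 2 rows
[{"x": 0.0, "y": -0.0, "z": -0.89, "wx": 0.0, "wy": 0.0, "wz": 0.0, "jaw": 85}, {"x": 0.0, "y": -0.0, "z": -0.9, "wx": 0.0, "wy": 0.0, "wz": 0.0, "jaw": 85}]
```

Call:
arm_command:
  rows:
    - {"x": -0.16,"y": 0.1,"z": 0.79,"wx": 0,"wy": 0,"wz": 0.35,"jaw": 85}
    - {"x": -0.15,"y": 0.1,"z": 0.79,"wx": 0,"wy": 0,"wz": 0.35,"jaw": 85}
    - {"x": -0.15,"y": 0.11,"z": 0.8,"wx": 0,"wy": 0,"wz": 0.35,"jaw": 85}
    - {"x": -0.15,"y": 0.12,"z": 0.79,"wx": 0,"wy": 0,"wz": 0.35,"jaw": 85}
    - {"x": -0.14,"y": 0.12,"z": 0.79,"wx": 0,"wy": 0,"wz": 0.35,"jaw": 85}
    - {"x": -0.14,"y": 0.12,"z": 0.79,"wx": 0,"wy": 0,"wz": 0.35,"jaw": 85}
    - {"x": 0,"y": 0,"z": 0.53,"wx": 0,"wy": 0,"wz": 0,"jaw": 85}
    - {"x": 0,"y": 0,"z": 0.52,"wx": 0,"wy": 0,"wz": 0,"jaw": 85}

```text
clock: 2.9
tcp_pos: [526.9, -342.9, 1.7]
tcp_rot: [-0.001, 0.839, 0.545, -0.0]
ft_force: [0.4, -0.6, -0.7]
gripper_width: 0.994
grasp_force: 0.0
```

Call:
arm_command:
  rows:
    - {"x": 0,"y": 0,"z": 0,"wx": 0,"wy": 0,"wz": 0,"jaw": 20}
    - {"x": 0,"y": 0,"z": 0,"wx": 0,"wy": 0,"wz": 0,"jaw": 20}
    - {"x": 0,"y": 0,"z": 0,"wx": 0,"wy": 0,"wz": 0,"jaw": 20}
    - {"x": 0,"y": 0,"z": 0,"wx": 0,"wy": 0,"wz": 0,"jaw": 20}
    - {"x": 0,"y": 0,"z": 0,"wx": 0,"wy": 0,"wz": 0,"jaw": 20}

```text
clock: 3.32
tcp_pos: [529.6, -342.4, 4.9]
tcp_rot: [0.001, 0.838, 0.546, 0.001]
ft_force: [-0.1, 0.6, -1.0]
gripper_width: 0.293
grasp_force: 0.0
```

```bash
python3 - <<'E'
from seg import *
s=state();print(s['tcp_pos'],s['gripper_width'],s['grasp_force'])
a,c,_=look('w3')
cv2.imwrite('pics/w3.png',a)
E
```

```text
[ 529.59391831 -342.39417127    4.93043033] 0.29293489660824357 0.0
plate px [255. 223.] xy [ 530.7 -339.5] size [55.9 38.8] long axis deg 66.1
plate px [137.  91.] xy [ 505.9 -248.3] size [55.8 40.6] long axis deg 72.3
```

View pics/w3.png

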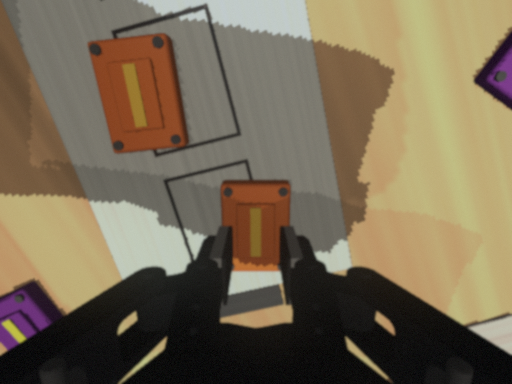

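The pads (inner edges at px 232 and 282) stand inside the plate's width (222–290). They slid over its top, so the tips are too high. I'll reopen, go lower and feel for the tray.

Call:
arm_command:
  rows:
    - {"x": 0,"y": 0,"z": -0.25,"wx": 0,"wy": 0,"wz": 0,"jaw": 62}
    - {"x": 0,"y": 0,"z": 0,"wx": 0,"wy": 0,"wz": 0,"jaw": 62}
    - {"x": 0,"y": 0,"z": 0,"wx": 0,"wy": 0,"wz": 0,"jaw": 62}
    - {"x": 0,"y": 0,"z": 0,"wx": 0,"wy": 0,"wz": 0,"jaw": 62}

```text
clock: 3.7
tcp_pos: [529.1, -341.8, 13.6]
tcp_rot: [0.0, 0.838, 0.546, 0.0]
ft_force: [-0.3, -0.5, -1.2]
gripper_width: 0.726
grasp_force: 0.0
```

Call:
arm_command:
  rows:
    - {"x": 0,"y": 0,"z": 0.25,"wx": 0,"wy": 0,"wz": 0,"jaw": 62}
    - {"x": 0,"y": 0,"z": 0.1,"wx": 0,"wy": 0,"wz": 0,"jaw": 62}
    - {"x": 0,"y": 0,"z": 0,"wx": 0,"wy": 0,"wz": 0,"jaw": 62}

```text
clock: 3.95
tcp_pos: [527.8, -341.0, -2.7]
tcp_rot: [-0.001, 0.838, 0.546, -0.001]
ft_force: [-0.5, -0.5, 0.1]
gripper_width: 0.725
grasp_force: 0.0
```

```bash
python3 - <<'E'
from seg import *
s=state();print(s['clock'],s['tcp_pos'],s['gripper_width'],s['ft_force'])
look('w4')
E
```

```text
3.95 [ 527.75017678 -340.99786621   -2.70218801] 0.7251738089770092 [-0.51103366 -0.4545909   0.05736382]
plate px [259. 233.] xy [ 530.8 -339.5] size [56.3 38.8] long axis deg 66.3
plate px [136.  91.] xy [ 505.9 -248.3] size [55.7 40.8] long axis deg 72.3
```

Call:
arm_command:
  rows:
    - {"x": 0,"y": 0,"z": 0,"wx": 0,"wy": 0,"wz": 0,"jaw": 46}
    - {"x": 0,"y": 0,"z": 0,"wx": 0,"wy": 0,"wz": 0,"jaw": 46}
    - {"x": 0,"y": 0,"z": 0,"wx": 0,"wy": 0,"wz": 0,"jaw": 46}

```text
clock: 4.25
tcp_pos: [529.0, -341.8, -0.7]
tcp_rot: [0.0, 0.838, 0.546, 0.0]
ft_force: [0.1, -0.0, -0.8]
gripper_width: 0.538
grasp_force: 0.0
```

Call:
arm_command:
  rows:
    - {"x": 0,"y": 0,"z": 0,"wx": 0,"wy": 0,"wz": 0,"jaw": 34}
    - {"x": 0,"y": 0,"z": 0,"wx": 0,"wy": 0,"wz": 0,"jaw": 34}
    - {"x": 0,"y": 0,"z": 0,"wx": 0,"wy": 0,"wz": 0,"jaw": 34}

```text
clock: 4.5
tcp_pos: [528.9, -341.8, -0.6]
tcp_rot: [0.0, 0.838, 0.546, 0.0]
ft_force: [-0.6, 0.4, 0.1]
gripper_width: 0.403
grasp_force: 0.0
```

Call:
arm_command:
  rows:
    - {"x": 0,"y": 0,"z": 0,"wx": 0,"wy": 0,"wz": 0,"jaw": 60}
    - {"x": 0,"y": 0,"z": 0,"wx": 0,"wy": 0,"wz": 0,"jaw": 60}
    - {"x": 0,"y": 0,"z": 0.1,"wx": 0,"wy": 0,"wz": 0,"jaw": 60}
    - {"x": 0,"y": 0,"z": 0,"wx": 0,"wy": 0,"wz": 0,"jaw": 60}
    - {"x": 0,"y": 0,"z": 0,"wx": 0,"wy": 0,"wz": 0,"jaw": 60}

```text
clock: 4.92
tcp_pos: [528.6, -341.6, -5.2]
tcp_rot: [-0.0, 0.838, 0.546, -0.0]
ft_force: [0.2, -0.6, -0.4]
gripper_width: 0.703
grasp_force: 0.0
```

Call:
arm_command:
  rows:
    - {"x": 0,"y": 0,"z": 0.1,"wx": 0,"wy": 0,"wz": 0,"jaw": 60}
    - {"x": 0,"y": 0,"z": 0,"wx": 0,"wy": 0,"wz": 0,"jaw": 60}
    - {"x": 0,"y": 0,"z": 0,"wx": 0,"wy": 0,"wz": 0,"jaw": 60}

```text
clock: 5.17
tcp_pos: [528.7, -341.6, -9.1]
tcp_rot: [-0.0, 0.838, 0.546, -0.0]
ft_force: [0.3, 0.3, 0.1]
gripper_width: 0.705
grasp_force: 0.0
```

Call:
arm_command:
  rows:
    - {"x": 0,"y": 0,"z": 0,"wx": 0,"wy": 0,"wz": 0,"jaw": 30}
    - {"x": 0,"y": 0,"z": 0,"wx": 0,"wy": 0,"wz": 0,"jaw": 30}
    - {"x": 0,"y": 0,"z": 0,"wx": 0,"wy": 0,"wz": 0,"jaw": 30}
    - {"x": 0,"y": 0,"z": 0,"wx": 0,"wy": 0,"wz": 0,"jaw": 30}

```text
clock: 5.5
tcp_pos: [528.9, -341.7, -8.7]
tcp_rot: [0.0, 0.838, 0.546, 0.0]
ft_force: [-0.2, 0.4, -0.3]
gripper_width: 0.352
grasp_force: 0.0
```

```bash
python3 - <<'E'
from seg import *
s=state();print(s['clock'],s['tcp_pos'],s['gripper_width'],s['ft_force'],s['grasp_force'])
a,_,_=look('w5');b=camera('scene')
c=cv2.resize(b[210:320,140:290],None,fx=3.4,fy=3.4)
cv2.imwrite('pics/w5c.png',np.hstack([cv2.resize(a[150:384,130:380],(400,374)),cv2.resize(c,(400,374))]))
E
```

```text
5.5 [ 528.87554435 -341.74802694   -8.73036371] 0.3516262274143729 [-0.20726719  0.43848204 -0.26541467] 0.0
plate px [256. 233.] xy [ 530.9 -339.5] size [56.8 38.8] long axis deg 66.2
plate px [128.  89.] xy [ 505.9 -248.3] size [55.6 41.1] long axis deg 72.1
```

View pics/w5c.png

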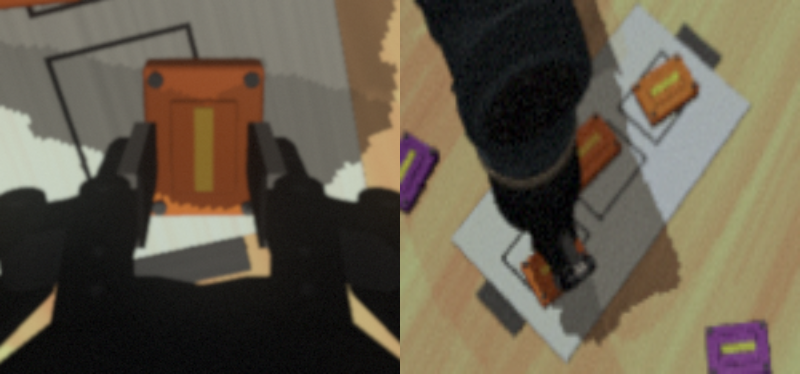

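The tips still overlap the plate's edges in the picture, and from the pixel gap they sit about 30 mm behind the reported TCP. That's shorter than described, so I lower further while watching the force.

Call:
arm_command:
  rows:
    - {"x": 0,"y": 0,"z": 0,"wx": 0,"wy": 0,"wz": 0,"jaw": 60}
    - {"x": 0,"y": 0,"z": 0,"wx": 0,"wy": 0,"wz": 0,"jaw": 60}
    - {"x": 0,"y": 0,"z": 0.1,"wx": 0,"wy": 0,"wz": 0,"jaw": 60}
    - {"x": 0,"y": 0,"z": 0.1,"wx": 0,"wy": 0,"wz": 0,"jaw": 60}
    - {"x": 0,"y": 0,"z": 0.1,"wx": 0,"wy": 0,"wz": 0,"jaw": 60}
    - {"x": 0,"y": 0,"z": 0,"wx": 0,"wy": 0,"wz": 0,"jaw": 60}

```text
clock: 6.1
tcp_pos: [528.2, -341.3, -22.0]
tcp_rot: [-0.001, 0.838, 0.546, -0.0]
ft_force: [-0.4, 0.8, -0.0]
gripper_width: 0.705
grasp_force: 0.0
```

Call:
arm_command:
  rows:
    - {"x": 0,"y": 0,"z": 0,"wx": 0,"wy": 0,"wz": 0,"jaw": 30}
    - {"x": 0,"y": 0,"z": 0,"wx": 0,"wy": 0,"wz": 0,"jaw": 30}
    - {"x": 0,"y": 0,"z": 0,"wx": 0,"wy": 0,"wz": 0,"jaw": 30}
    - {"x": 0,"y": 0,"z": 0,"wx": 0,"wy": 0,"wz": 0,"jaw": 30}

```text
clock: 6.43
tcp_pos: [529.0, -341.8, -20.6]
tcp_rot: [0.0, 0.838, 0.546, 0.0]
ft_force: [0.2, -0.0, 1.5]
gripper_width: 0.448
grasp_force: 60.7
```

Gripped: width reads 38 mm at 60 N. I'll use TCP z ≈ -20.6 as the working grasp height.

```bash
cat > pp.py <<'E'
from h import *
ty=np.radians(-10.15)
def place(dst,z=-20.6):
    s=pose();p,R=s
    s=plan([p[0],p[1],z+12],R,30,s,n=1,lab='lift')
    s=plan([*dst,z+12],down(ty),30,s,lab='carry');s=plan([*dst,z+.5],down(ty),30,s,n=1,lab='lower')
    return plan([*dst,30],down(ty),85,s,n=2,lab='retreat')
def pick(src,yaw,start=None,z=-20.6,ap=25,jaw=64):
    y=np.radians(yaw);s=start or pose()
    s=plan([*src,ap],down(y),jaw,s,lab='above');return plan([*src,z],down(y),jaw,s,n=2,lab='down')
E
python3 -c "
from pp import *
s=place((509.5,-331.4))
pick((503,-249.7),-17.8,s)"
```

```text
lift 1 rows
[{"x": -0.0, "y": 0.0, "z": -0.3, "wx": 0.0, "wy": 0.0, "wz": 0.0, "jaw": 30}]
carry 3 rows
[{"x": 0.01, "y": -0.18, "z": -0.0, "wx": 0.0, "wy": 0.0, "wz": -0.76, "jaw": 30}, {"x": 0.03, "y": -0.19, "z": -0.0, "wx": 0.0, "wy": 0.0, "wz": -0.76, "jaw": 30}, {"x": 0.05, "y": -0.17, "z": -0.0, "wx": 0.0, "wy": 0.0, "wz": -0.76, "jaw": 30}]
lower 1 rows
[{"x": -0.0, "y": -0.0, "z": 0.29, "wx": 0.0, "wy": 0.0, "wz": 0.0, "jaw": 30}]
retreat 2 rows
[{"x": -0.0, "y": -0.0, "z": -0.63, "wx": 0.0, "wy": 0.0, "wz": 0.0, "jaw": 85}, {"x": -0.0, "y": -0.0, "z": -0.63, "wx": 0.0, "wy": 0.0, "wz": 0.0, "jaw": 85}]
above 3 rows
[{"x": 0.66, "y": -0.17, "z": 0.04, "wx": 0.0, "wy": 0.0, "wz": 0.43, "jaw": 64}, {"x": 0.65, "y": -0.21, "z": 0.05, "wx": 0.0, "wy": 0.0, "wz": 0.42, "jaw": 64}, {"x": 0.64, "y": -0.23, "z": 0.04, "wx": 0.0, "wy": 0.0, "wz": 0.43, "jaw": 64}]
down 2 rows
[{"x": 0.0, "y": -0.0, "z": 0.57, "wx": 0.0, "wy": 0.0, "wz": -0.0, "jaw": 64}, {"x": 0.0, "y": -0.0, "z": 0.57, "wx": 0.0, "wy": 0.0, "wz": -0.0, "jaw": 64}]
```

Call:
arm_command:
  rows:
    - {"x": 0,"y": 0,"z": -0.3,"wx": 0,"wy": 0,"wz": 0,"jaw": 30}
    - {"x": 0.01,"y": -0.18,"z": 0,"wx": 0,"wy": 0,"wz": -0.76,"jaw": 30}
    - {"x": 0.03,"y": -0.19,"z": 0,"wx": 0,"wy": 0,"wz": -0.76,"jaw": 30}
    - {"x": 0.05,"y": -0.17,"z": 0,"wx": 0,"wy": 0,"wz": -0.76,"jaw": 30}
    - {"x": 0,"y": 0,"z": 0,"wx": 0,"wy": 0,"wz": 0,"jaw": 30}
    - {"x": 0,"y": 0,"z": 0.29,"wx": 0,"wy": 0,"wz": 0,"jaw": 30}
    - {"x": 0,"y": 0,"z": 0,"wx": 0,"wy": 0,"wz": 0,"jaw": 30}
    - {"x": 0,"y": 0,"z": 0,"wx": 0,"wy": 0,"wz": 0,"jaw": 30}

```text
clock: 7.1
tcp_pos: [509.8, -331.3, -20.5]
tcp_rot: [-0.0, 0.767, 0.641, 0.0]
ft_force: [-1.0, 0.2, -0.5]
gripper_width: 0.45
grasp_force: 61.4
```

Call:
arm_command:
  rows:
    - {"x": 0,"y": 0,"z": 0,"wx": 0,"wy": 0,"wz": 0,"jaw": 70}
    - {"x": 0,"y": 0,"z": 0,"wx": 0,"wy": 0,"wz": 0,"jaw": 70}
    - {"x": 0,"y": 0,"z": -0.63,"wx": 0,"wy": 0,"wz": 0,"jaw": 70}
    - {"x": 0,"y": 0,"z": -0.63,"wx": 0,"wy": 0,"wz": 0,"jaw": 70}
    - {"x": 0,"y": 0,"z": 0,"wx": 0,"wy": 0,"wz": 0,"jaw": 70}

```text
clock: 7.52
tcp_pos: [511.8, -332.6, 34.4]
tcp_rot: [0.003, 0.767, 0.642, 0.001]
ft_force: [1.2, -0.3, 1.6]
gripper_width: 0.813
grasp_force: 0.0
```

```bash
python3 - <<'E'
from seg import *
look('w6')
E
python3 -c "
from pp import *
pick((503.5,-249.7),-17.8)"
```

```text
plate px [252. 208.] xy [ 510.7 -329.4] size [56.1 38.5] long axis deg 79.8
plate px [219.  85.] xy [ 505.2 -248. ] size [55.8 38.9] long axis deg 72.4
above 3 rows
[{"x": 0.67, "y": -0.19, "z": 0.06, "wx": 0.01, "wy": 0.0, "wz": 0.42, "jaw": 64}, {"x": 0.65, "y": -0.21, "z": 0.06, "wx": 0.02, "wy": 0.01, "wz": 0.43, "jaw": 64}, {"x": 0.65, "y": -0.24, "z": 0.06, "wx": 0.01, "wy": 0.0, "wz": 0.42, "jaw": 64}]
down 2 rows
[{"x": 0.0, "y": -0.0, "z": 0.57, "wx": 0.0, "wy": 0.0, "wz": 0.0, "jaw": 64}, {"x": 0.0, "y": -0.0, "z": 0.57, "wx": 0.0, "wy": 0.0, "wz": 0.0, "jaw": 64}]
```

Call:
arm_command:
  rows:
    - {"x": 0.66,"y": -0.17,"z": 0.04,"wx": 0,"wy": 0,"wz": 0.43,"jaw": 64}
    - {"x": 0.65,"y": -0.21,"z": 0.05,"wx": 0,"wy": 0,"wz": 0.42,"jaw": 64}
    - {"x": 0.64,"y": -0.23,"z": 0.04,"wx": 0,"wy": 0,"wz": 0.43,"jaw": 64}
    - {"x": 0,"y": 0,"z": 0,"wx": 0,"wy": 0,"wz": 0,"jaw": 64}
    - {"x": 0,"y": 0,"z": 0.57,"wx": 0,"wy": 0,"wz": 0,"jaw": 64}
    - {"x": 0,"y": 0,"z": 0.57,"wx": 0,"wy": 0,"wz": 0,"jaw": 64}
    - {"x": 0,"y": 0,"z": 0,"wx": 0,"wy": 0,"wz": 0,"jaw": 64}

```text
clock: 8.15
tcp_pos: [500.4, -248.4, -24.5]
tcp_rot: [-0.003, 0.808, 0.589, -0.001]
ft_force: [-1.3, 1.1, 0.0]
gripper_width: 0.749
grasp_force: 0.0
```

Call:
arm_command:
  rows:
    - {"x": 0,"y": 0,"z": 0,"wx": 0,"wy": 0,"wz": 0,"jaw": 30}
    - {"x": 0,"y": 0,"z": 0,"wx": 0,"wy": 0,"wz": 0,"jaw": 30}
    - {"x": 0,"y": 0,"z": 0,"wx": 0,"wy": 0,"wz": 0,"jaw": 30}
    - {"x": 0,"y": 0,"z": 0,"wx": 0,"wy": 0,"wz": 0,"jaw": 30}

```text
clock: 8.48
tcp_pos: [503.6, -250.2, -19.7]
tcp_rot: [0.001, 0.808, 0.589, 0.0]
ft_force: [-0.0, 1.3, 0.5]
gripper_width: 0.452
grasp_force: 60.1
```

```bash
python3 -c "
from pp import *
p=pose()[0];print(p)
s=place((522.8+p[0]-503.3,-251.1+p[1]+249.7))
pick((541.1,-165),-27.9,s)"
```

```text
[ 503.64745613 -250.2421397   -19.65243732]
lift 1 rows
[{"x": -0.0, "y": 0.0, "z": -0.28, "wx": 0.0, "wy": 0.0, "wz": 0.0, "jaw": 30}]
carry 2 rows
[{"x": 0.06, "y": 0.24, "z": 0.0, "wx": 0.01, "wy": 0.0, "wz": -0.64, "jaw": 30}, {"x": 0.04, "y": 0.24, "z": 0.0, "wx": 0.01, "wy": 0.0, "wz": -0.64, "jaw": 30}]
lower 1 rows
[{"x": 0.0, "y": -0.0, "z": 0.29, "wx": -0.0, "wy": 0.0, "wz": 0.0, "jaw": 30}]
retreat 2 rows
[{"x": -0.0, "y": -0.0, "z": -0.63, "wx": -0.0, "wy": 0.0, "wz": 0.0, "jaw": 85}, {"x": -0.0, "y": -0.0, "z": -0.62, "wx": -0.0, "wy": 0.0, "wz": 0.0, "jaw": 85}]
above 3 rows
[{"x": 0.74, "y": 0.02, "z": 0.04, "wx": -0.0, "wy": 0.0, "wz": 0.99, "jaw": 64}, {"x": 0.73, "y": -0.06, "z": 0.04, "wx": -0.0, "wy": 0.0, "wz": 0.98, "jaw": 64}, {"x": 0.73, "y": -0.13, "z": 0.04, "wx": -0.0, "wy": 0.0, "wz": 0.99, "jaw": 64}]
down 2 rows
[{"x": -0.0, "y": 0.0, "z": 0.57, "wx": -0.0, "wy": 0.0, "wz": 0.0, "jaw": 64}, {"x": -0.0, "y": 0.0, "z": 0.57, "wx": -0.0, "wy": 0.0, "wz": 0.0, "jaw": 64}]
```

Call:
arm_command:
  rows:
    - {"x": 0,"y": 0,"z": -0.28,"wx": 0,"wy": 0,"wz": 0,"jaw": 30}
    - {"x": 0.06,"y": 0.24,"z": 0,"wx": 0,"wy": 0,"wz": -0.64,"jaw": 30}
    - {"x": 0.04,"y": 0.24,"z": 0,"wx": 0,"wy": 0,"wz": -0.64,"jaw": 30}
    - {"x": 0,"y": 0,"z": 0,"wx": 0,"wy": 0,"wz": 0,"jaw": 30}
    - {"x": 0,"y": 0,"z": 0.27,"wx": 0,"wy": 0,"wz": 0,"jaw": 30}
    - {"x": 0,"y": 0,"z": 0,"wx": 0,"wy": 0,"wz": 0,"jaw": 30}
    - {"x": 0,"y": 0,"z": 0,"wx": 0,"wy": 0,"wz": 0,"jaw": 70}
    - {"x": 0,"y": 0,"z": 0,"wx": 0,"wy": 0,"wz": 0,"jaw": 70}

```text
clock: 9.15
tcp_pos: [521.3, -250.7, -20.9]
tcp_rot: [-0.001, 0.767, 0.642, -0.0]
ft_force: [0.5, 0.1, 0.2]
gripper_width: 0.715
grasp_force: 0.0
```

Call:
arm_command:
  rows:
    - {"x": 0,"y": 0,"z": -0.63,"wx": 0,"wy": 0,"wz": 0,"jaw": 66}
    - {"x": 0,"y": 0,"z": -0.62,"wx": 0,"wy": 0,"wz": 0,"jaw": 64}
    - {"x": 0.74,"y": 0.02,"z": 0.04,"wx": 0,"wy": 0,"wz": 0.99,"jaw": 64}
    - {"x": 0.73,"y": -0.06,"z": 0.04,"wx": 0,"wy": 0,"wz": 0.98,"jaw": 64}
    - {"x": 0.73,"y": -0.13,"z": 0.04,"wx": 0,"wy": 0,"wz": 0.99,"jaw": 64}
    - {"x": 0,"y": 0,"z": 0,"wx": 0,"wy": 0,"wz": 0,"jaw": 64}
    - {"x": 0,"y": 0,"z": 0.57,"wx": 0,"wy": 0,"wz": 0,"jaw": 64}
    - {"x": 0,"y": 0,"z": 0.57,"wx": 0,"wy": 0,"wz": 0,"jaw": 64}

```text
clock: 9.82
tcp_pos: [541.0, -164.1, -20.2]
tcp_rot: [0.001, 0.856, 0.516, 0.001]
ft_force: [-0.6, -0.1, -1.0]
gripper_width: 0.747
grasp_force: 0.0
```

Call:
arm_command:
  rows:
    - {"x": 0,"y": 0,"z": 0,"wx": 0,"wy": 0,"wz": 0,"jaw": 64}
    - {"x": 0,"y": 0,"z": 0,"wx": 0,"wy": 0,"wz": 0,"jaw": 30}
    - {"x": 0,"y": 0,"z": 0,"wx": 0,"wy": 0,"wz": 0,"jaw": 30}
    - {"x": 0,"y": 0,"z": 0,"wx": 0,"wy": 0,"wz": 0,"jaw": 30}
    - {"x": 0,"y": 0,"z": 0,"wx": 0,"wy": 0,"wz": 0,"jaw": 30}

```text
clock: 10.23
tcp_pos: [541.0, -164.8, -19.5]
tcp_rot: [0.001, 0.857, 0.516, 0.001]
ft_force: [0.2, 0.0, 0.6]
gripper_width: 0.448
grasp_force: 60.2
```

```bash
python3 -c "
from pp import *
p=pose()[0];print(p)
s=place((537.3+p[0]-541.1,-170.4+p[1]+165),p[2])
plan([515,-300,200],down(ty),85,s)"
```

```text
[ 541.01105029 -164.78577435  -19.53290111]
lift 1 rows
[{"x": 0.0, "y": 0.0, "z": -0.3, "wx": 0.0, "wy": 0.0, "wz": 0.0, "jaw": 30}]
carry 3 rows
[{"x": -0.05, "y": -0.01, "z": -0.0, "wx": 0.01, "wy": -0.0, "wz": -0.99, "jaw": 30}, {"x": -0.06, "y": -0.01, "z": -0.0, "wx": 0.0, "wy": -0.0, "wz": -0.98, "jaw": 30}, {"x": -0.05, "y": -0.02, "z": -0.0, "wx": 0.01, "wy": -0.0, "wz": -0.99, "jaw": 30}]
lower 1 rows
[{"x": -0.0, "y": 0.0, "z": 0.29, "wx": -0.0, "wy": -0.0, "wz": 0.0, "jaw": 30}]
retreat 2 rows
[{"x": -0.0, "y": 0.0, "z": -0.61, "wx": -0.0, "wy": -0.0, "wz": 0.0, "jaw": 85}, {"x": -0.0, "y": 0.0, "z": -0.62, "wx": -0.0, "wy": -0.0, "wz": 0.0, "jaw": 85}]
 6 rows
[{"x": -0.55, "y": 0.0, "z": -0.71, "wx": -0.0, "wy": -0.0, "wz": 0.0, "jaw": 85}, {"x": -0.55, "y": 0.01, "z": -0.71, "wx": -0.0, "wy": -0.0, "wz": 0.0, "jaw": 85}, {"x": -0.55, "y": 0.0, "z": -0.7, "wx": -0.0, "wy": -0.0, "wz": 0.0, "jaw": 85}, {"x": -0.54, "y": 0.01, "z": -0.71, "wx": -0.0, "wy": -0.0, "wz": 0.0, "jaw": 85}, {"x": -0.55, "y": 0.0, "z": -0.71, "wx": -0.0, "wy": -0.0, "wz": 0.0, "jaw": 85}, {"x": -0.55, "y": 0.01, "z": -0.71, "wx": -0.0, "wy": -0.0, "wz": 0.0, "jaw": 85}]
```

Call:
arm_command:
  rows:
    - {"x": 0,"y": 0,"z": -0.3,"wx": 0,"wy": 0,"wz": 0,"jaw": 30}
    - {"x": -0.05,"y": -0.01,"z": 0,"wx": 0,"wy": 0,"wz": -0.99,"jaw": 30}
    - {"x": -0.06,"y": -0.01,"z": 0,"wx": 0,"wy": 0,"wz": -0.98,"jaw": 30}
    - {"x": -0.05,"y": -0.02,"z": 0,"wx": 0,"wy": 0,"wz": -0.99,"jaw": 30}
    - {"x": 0,"y": 0,"z": 0.29,"wx": 0,"wy": 0,"wz": 0,"jaw": 30}
    - {"x": 0,"y": 0,"z": 0,"wx": 0,"wy": 0,"wz": 0,"jaw": 30}
    - {"x": 0,"y": 0,"z": 0,"wx": 0,"wy": 0,"wz": 0,"jaw": 75}
    - {"x": 0,"y": 0,"z": 0,"wx": 0,"wy": 0,"wz": 0,"jaw": 75}

```text
clock: 10.9
tcp_pos: [536.6, -169.8, -19.9]
tcp_rot: [0.0, 0.767, 0.642, 0.0]
ft_force: [-0.7, -1.0, -0.3]
gripper_width: 0.718
grasp_force: 0.0
```

Call:
arm_command:
  rows:
    - {"x": 0,"y": 0,"z": -0.62,"wx": 0,"wy": 0,"wz": 0,"jaw": 75}
    - {"x": -0.1,"y": 0,"z": -0.9,"wx": 0,"wy": 0,"wz": 0,"jaw": 75}
    - {"x": -0.7,"y": 0,"z": -0.7,"wx": 0,"wy": 0,"wz": 0,"jaw": 75}
    - {"x": -0.7,"y": 0,"z": -0.7,"wx": 0,"wy": 0,"wz": 0,"jaw": 75}
    - {"x": -0.7,"y": 0,"z": -0.7,"wx": 0,"wy": 0,"wz": 0,"jaw": 75}
    - {"x": -0.7,"y": 0,"z": -0.7,"wx": 0,"wy": 0,"wz": 0,"jaw": 75}
    - {"x": 0,"y": 0,"z": 0,"wx": 0,"wy": 0,"wz": 0,"jaw": 75}
    - {"x": 0,"y": 0,"z": 0,"wx": 0,"wy": 0,"wz": 0,"jaw": 75}

```text
clock: 11.57
tcp_pos: [516.5, -285.6, 154.1]
tcp_rot: [0.002, 0.768, 0.641, 0.001]
ft_force: [-1.1, -0.3, -0.3]
gripper_width: 0.877
grasp_force: 0.0
```

```bash
python3 - <<'E'
from seg import *
print(state()['clock'],pose()[0])
a,c,_=look('w7')
# rectified metric tray view: 3 px/mm at z=4 plane, in tray frame
K=np.array([[c['fx'],0,c['cx']],[0,c['fy'],c['cy']],[0,0,1]])
th=np.radians(-10.15);C=np.array([522.8,-251.1]);X=np.array([np.cos(th),np.sin(th)]);Y=np.array([-np.sin(th),np.cos(th)])
S=2.7;W,H=780,430
for nm,z in [('t4',4),('t16',16)]:
    u,v=np.meshgrid(np.arange(W),np.arange(H))
    xy=C+((u-W/2)/S)[...,None]*Y+((v-H/2)/S)[...,None]*X
    P=np.concatenate([xy,np.full(u.shape+(1,),float(z))],-1).reshape(-1,3)
    q,_=cv2.projectPoints(P,cv2.Rodrigues(np.array(c['R']))[0],np.array(c['t'],float),K,np.float64(c['D']))
    m=q.reshape(H,W,2).astype(np.float32);r=cv2.remap(a,m[...,0],m[...,1],cv2.INTER_CUBIC)
    cv2.imwrite(f'pics/{nm}.png',r)
r4=cv2.imread('pics/t4.png');r16=cv2.imread('pics/t16.png')
cv2.imwrite('pics/chk.png',cv2.resize(np.vstack([r4[75:355],r16[75:355]]),(780,560)))
E
```

```text
11.5667 [ 516.49248697 -285.60217628  154.1134978 ]
plate px [257. 212.] xy [ 511.1 -329.2] size [54.4 36. ] long axis deg 78.9
plate px [255. 139.] xy [ 523.3 -248.4] size [53.6 37.5] long axis deg 78.9
plate px [255.  55.] xy [ 538.2 -168.1] size [54.3 37.6] long axis deg 79.8
```

View pics/chk.png

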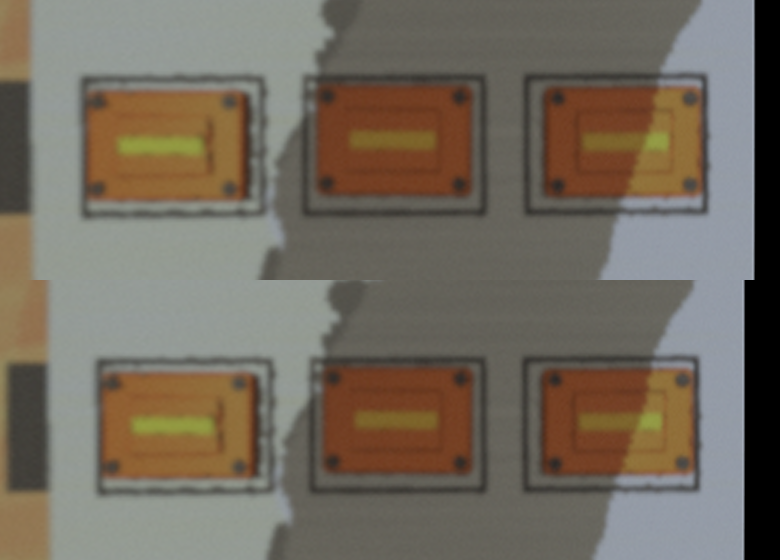

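Outline centres are at (173,146), (395,144) and (616,144) in the top rectified view. The plates' screw centres are at (176,144), (398,139) and (618,142), so all three are within 2 mm and square. Now I measure the hood and clip, projecting scene pixels onto the scale's plane.

```bash
cat > hood.py <<'E'
from h import *
def chest(H,yaw):
    c,s=np.cos(yaw),np.sin(yaw);return np.array([[c,s,0],[-s,c,0],[0,0,1]])
def polar(cam,px,H,yaw,yp=-194):
    c=camera_params(cam);K=np.array([[c['fx'],0,c['cx']],[0,c['fy'],c['cy']],[0,0,1]]);R=np.array(c['R']);t=np.array(c['t'])
    u=cv2.undistortPoints(np.float64(px).reshape(-1,1,2),K,np.float64(c['D'])).reshape(-1,2)
    A=chest(H,yaw);d=(np.c_[u,np.ones(len(u))]@R)@A.T;o=A@(-R.T@t-H)
    p=o+d*((yp-o[1])/d[:,1])[:,None]
    return np.c_[np.hypot(p[:,0],p[:,2]),np.arctan2(p[:,2],-p[:,0])]
def blobs(a,box,H,yaw):
    x0,y0,x1,y1=box;h=cv2.cvtColor(a,cv2.COLOR_BGR2HSV)[y0:y1,x0:x1]
    for n,m in [('green',cv2.inRange(h,(45,90,40),(85,255,255))),('red',cv2.inRange(h,(0,170,60),(4,255,255))|cv2.inRange(h,(172,150,60),(180,255,255)))]:
        k,l,st,ce=cv2.connectedComponentsWithStats(m)
        for i in range(1,k):
            if st[i,4]>=6:print(n,'px',(ce[i]+[x0,y0]).round(1),'area',st[i,4],'r,ang',polar('scene',[ce[i]+[x0,y0]],H,yaw).round(3))
E
python3 - <<'E'
from hood import *
a=camera('scene');cv2.imwrite('pics/scene1.png',a)
for q in ['bar','hinge','clip','hood','mark_frame']:
    print(q,[(np.round(d['position'],1).tolist(),round(d['conf'],2)) for d in spot_point('scene',q)])
H=np.array([704.,248,110]);blobs(a,(255,125,370,200),H,.15)
cv2.imwrite('pics/scale.png',cv2.resize(a[60:200,250:390],None,fx=4.2,fy=4.2,interpolation=cv2.INTER_CUBIC))
plan([500,40,260],down(.15),85)
E
```

```text
bar [([500.9, 215.1, 188.2], 0.98)]
hinge [([706.1, 247.2, 111.2], 0.68)]
clip [([628.6, 37.3, 164.2], 0.42)]Traceback (most recent call last):
  File "<stdin>", line 4, in <module>
ValueError: it knows: bar, clip, hinge, jar, mark_frame, place, plate, scraper, tray, wash_bottle
```

```bash
python3 - <<'E'
from hood import *
a=cv2.imread('pics/scene1.png')
H=np.array([704.,248,110]);blobs(a,(255,125,370,200),H,.15)
cv2.imwrite('pics/scale.png',cv2.resize(a[60:200,250:390],None,fx=4.2,fy=4.2,interpolation=cv2.INTER_CUBIC))
plan([480,40,260],down(.15),75)
E
```

```text
green px [309.2 157.4] area 85 r,ang [[118.009   0.554]]
red px [328.6 143.9] area 26 r,ang [[141.947   1.147]]
red px [290.9 164.1] area 83 r,ang [[1.46915e+02 1.05000e-01]]
 9 rows
[{"x": 0.87, "y": -0.25, "z": -0.3, "wx": -0.0, "wy": -0.0, "wz": -0.35, "jaw": 75}, {"x": 0.87, "y": -0.23, "z": -0.3, "wx": -0.0, "wy": -0.0, "wz": -0.34, "jaw": 75}, {"x": 0.88, "y": -0.19, "z": -0.3, "wx": -0.01, "wy": -0.0, "wz": -0.35, "jaw": 75}, {"x": 0.89, "y": -0.16, "z": -0.3, "wx": 0.0, "wy": -0.01, "wz": -0.34, "jaw": 75}, {"x": 0.89, "y": -0.12, "z": -0.31, "wx": -0.0, "wy": 0.0, "wz": -0.35, "jaw": 75}, {"x": 0.9, "y": -0.1, "z": -0.3, "wx": -0.0, "wy": 0.0, "wz": -0.34, "jaw": 75}, {"x": 0.9, "y": -0.06, "z": -0.3, "wx": -0.01, "wy": -0.0, "wz": -0.35, "jaw": 75}, {"x": 0.9, "y": -0.03, "z": -0.3, "wx": 0.0, "wy": -0.0, "wz": -0.34, "jaw": 75}]
[{"x": 0.9, "y": 0.0, "z": -0.3, "wx": -0.0, "wy": -0.0, "wz": -0.35, "jaw": 75}]
```

View pics/scale.png

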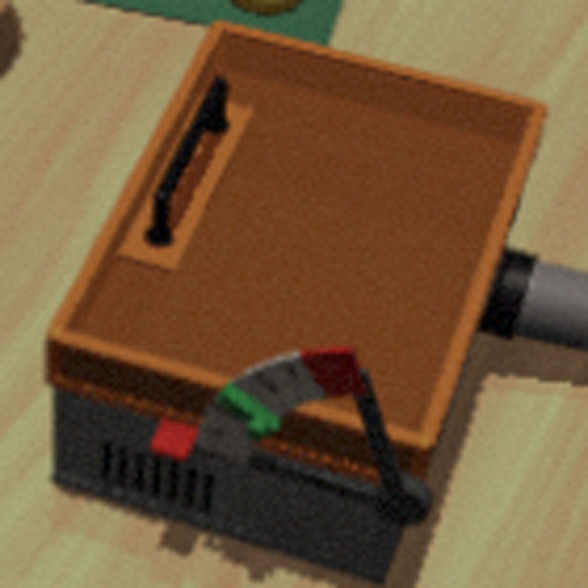

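The red pointer tip is at scene px (291,164), the green clip at (309,157), and the scale's red part starts at about (323,147). The hub is at (345,179). I work out the angles from these.

```bash
python3 - <<'E'
from hood import *
pts={'ptr':(175,440),'hub':(402,500),'clip in':(268,425),'clip out':(230,392),'red0 out':(302,355),'red0 in':(318,388),'red1':(356,352),'scale lo out':(196,455),'scale lo in':(250,465),'arm mid':(300,470)}
P=np.array([(250+(x+.5)/4.2-.5,60+(y+.5)/4.2-.5) for x,y in pts.values()])
for H,yaw in [((706,248,110),.155),((704,248,110),.14)]:
  for yp in (-194,-184,):
    r=polar('scene',P,np.array(H,float),yaw,yp);print(H,yaw,yp,{k:(round(a),round(b,2)) for k,(a,b) in zip(pts,r)})
E
```

```text
(706, 248, 110) 0.155 -194 {'ptr': (149, np.float64(0.11)), 'hub': (20, np.float64(1.47)), 'clip in': (106, np.float64(0.54)), 'clip out': (139, np.float64(0.57)), 'red0 out': (145, np.float64(1.0)), 'red0 in': (119, np.float64(0.99)), 'red1': (145, np.float64(1.23)), 'scale lo out': (134, np.float64(0.05)), 'scale lo in': (99, np.float64(0.13)), 'arm mid': (70, np.float64(0.31))}
(706, 248, 110) 0.155 -184 {'ptr': (150, np.float64(0.02)), 'hub': (8, np.float64(1.26)), 'clip in': (102, np.float64(0.43)), 'clip out': (134, np.float64(0.49)), 'red0 out': (137, np.float64(0.95)), 'red0 in': (110, np.float64(0.92)), 'red1': (135, np.float64(1.2)), 'scale lo out': (136, np.float64(-0.04)), 'scale lo in': (100, np.float64(-0.0)), 'arm mid': (69, np.float64(0.13))}
(704, 248, 110) 0.14 -194 {'ptr': (144, np.float64(0.09)), 'hub': (20, np.float64(1.71)), 'clip in': (101, np.float64(0.55)), 'clip out': (134, np.float64(0.57)), 'red0 out': (141, np.float64(1.03)), 'red0 in': (115, np.float64(1.01)), 'red1': (142, np.float64(1.26)), 'scale lo out': (129, np.float64(0.03)), 'scale lo in': (94, np.float64(0.11)), 'arm mid': (65, np.float64(0.31))}
(704, 248, 110) 0.14 -184 {'ptr': (146, np.float64(0.0)), 'hub': (8, np.float64(1.85)), 'clip in': (97, np.float64(0.43)), 'clip out': (130, np.float64(0.49)), 'red0 out': (133, np.float64(0.97)), 'red0 in': (106, np.float64(0.95)), 'red1': (133, np.float64(1.23)), 'scale lo out': (132, np.float64(-0.06)), 'scale lo in': (96, np.float64(-0.02)), 'arm mid': (64, np.float64(0.11))}
```

Call:
arm_command:
  rows:
    - {"x": 0.87,"y": -0.25,"z": -0.3,"wx": 0,"wy": 0,"wz": -0.35,"jaw": 75}
    - {"x": 0.87,"y": -0.23,"z": -0.3,"wx": 0,"wy": 0,"wz": -0.34,"jaw": 75}
    - {"x": 0.88,"y": -0.19,"z": -0.3,"wx": 0,"wy": 0,"wz": -0.35,"jaw": 75}
    - {"x": 0.89,"y": -0.16,"z": -0.3,"wx": 0,"wy": 0,"wz": -0.34,"jaw": 75}
    - {"x": 0.89,"y": -0.12,"z": -0.31,"wx": 0,"wy": 0,"wz": -0.35,"jaw": 75}
    - {"x": 0.9,"y": -0.1,"z": -0.3,"wx": 0,"wy": 0,"wz": -0.34,"jaw": 75}
    - {"x": 0.9,"y": -0.06,"z": -0.3,"wx": 0,"wy": 0,"wz": -0.35,"jaw": 75}
    - {"x": 0.9,"y": -0.03,"z": -0.3,"wx": 0,"wy": 0,"wz": -0.34,"jaw": 75}

```text
clock: 12.48
tcp_pos: [483.5, 5.4, 248.8]
tcp_rot: [-0.001, 0.665, 0.747, -0.0]
ft_force: [1.3, 0.9, -0.1]
gripper_width: 0.881
grasp_force: 0.0
```

```bash
python3 - <<'E'
from h import *
a=camera('wrist');print(state()['clock'],pose()[0]);cv2.imwrite('pics/w8.png',a)
for q in ['bar','hinge','clip']:
    print(q,[(np.round(d['position'],1).tolist(),round(d['conf'],2)) for d in spot_point('wrist',q)])
E
```

```text
12.5333 [483.60467403  10.37541671 251.03494298]
bar []
hinge []
clip []
```

Taking the scale's plane at -184, it reads 0, 0.95 and 1.2 just as described, so this calibration fits. I'll fit the clip as a box for its setting while moving to hover near the bar.

Call:
arm_command:
  rows:
    - {"x": 0.9,"y": 0,"z": -0.1,"wx": 0,"wy": 0,"wz": -0.35,"jaw": 75}
    - {"x": 0.95,"y": 0,"z": 0,"wx": 0,"wy": 0,"wz": 0,"jaw": 75}
    - {"x": 0.95,"y": 0,"z": 0,"wx": 0,"wy": 0,"wz": 0,"jaw": 75}
    - {"x": 0.95,"y": 0,"z": 0,"wx": 0,"wy": 0,"wz": 0,"jaw": 75}
    - {"x": 0,"y": 0,"z": 0,"wx": 0,"wy": 0,"wz": 0,"jaw": 75}
    - {"x": 0,"y": 0,"z": 0,"wx": 0,"wy": 0,"wz": 0,"jaw": 75}

```text
clock: 13.18
tcp_pos: [463.2, 152.3, 251.7]
tcp_rot: [-0.0, 0.652, 0.759, -0.001]
ft_force: [-0.2, -0.3, 0.4]
gripper_width: 0.872
grasp_force: 0.0
```

```bash
cat > fit.py <<'E'
from hood import *
def proj(P):
    c=camera_params('scene');K=np.array([[c['fx'],0,c['cx']],[0,c['fy'],c['cy']],[0,0,1]])
    return cv2.projectPoints(P,cv2.Rodrigues(np.array(c['R']))[0],np.array(c['t'],float),K,np.float64(c['D']))[0].reshape(-1,2)
def clipfit(a,H,yaw):
    h=cv2.cvtColor(cv2.resize(a[120:190,260:370],None,fx=8,fy=8,interpolation=cv2.INTER_CUBIC),cv2.COLOR_BGR2HSV)
    m=cv2.inRange(h,(45,90,40),(85,255,255))>0;best=[]
    for s in np.arange(.3,.75,.01):
        e=np.array([-np.cos(s),0,np.sin(s)]);t=np.array([np.sin(s),0,np.cos(s)])
        C=np.array([(117+i*20)*e+j*6*t+[0,k,0] for i in(-1,1) for j in(-1,1) for k in(-194,-184)])
        q=(proj(C@chest(H,yaw)+H)-[260,120]+.5)*8
        z=np.zeros(m.shape,np.uint8);cv2.fillConvexPoly(z,cv2.convexHull(q.astype(np.float32)).astype(int),1);z=z>0
        best.append(((m&z).sum()/(m|z).sum(),s))
    return sorted(best)[::-1][:3]
E
python3 - <<'E'
from fit import *
a=cv2.imread('pics/scene1.png')
for H,y in [((706,248,110),.155),((704,248,110),.14),((703,246,110),.155)]:print(H,y,np.round(clipfit(a,np.array(H,float),y),3).tolist())
b=camera('wrist');print(state()['clock'],pose()[0],pose()[1].as_matrix()[:,1]);cv2.imwrite('pics/w9.png',b)
for q in ['bar','clip']:
    print(q,[(np.round(d['position'],1).tolist(),round(d['conf'],2)) for d in spot_point('wrist',q)])
c=camera_params('wrist');m=cv2.inRange(b,(0,0,0),(45,45,45));m[200:]=0
for k in cv2.findContours(m,0,1)[0]:
    if cv2.contourArea(k)>150:
        w=ground(c,k.reshape(-1,2),193)[:,:2].astype(np.float32);r=cv2.minAreaRect(w);print('dark',k.reshape(-1,2).mean(0),r)
E
```

```text
(706, 248, 110) 0.155 [[0.707, 0.5], [0.704, 0.49], [0.68, 0.51]]
(704, 248, 110) 0.14 [[0.72, 0.5], [0.718, 0.51], [0.704, 0.49]]
(703, 246, 110) 0.155 [[0.767, 0.52], [0.758, 0.53], [0.737, 0.54]]
13.2333 [463.39416715 151.21142596 251.88290912] [ 0.98880399  0.14921008 -0.00173977]
bar [([501.4, 220.6, 196.7], 0.96)]
clip []
dark [  5.85714286 187.75324675] ((263.8653259277344, 130.99452209472656), (14.519762992858887, 24.13753890991211), 8.439762115478516)
dark [321.38274933 112.49056604] ((501.4794006347656, 219.251220703125), (17.67323112487793, 128.83006286621094), 7.167982578277588)
```

```bash
python3 - <<'E'
from fit import *
print(np.round(clipfit(cv2.imread('pics/scene1.png'),np.array([704.8,244.9,110]),.125),3).tolist())
s=plan([501.4,219.3,225],down(.125),75);plan([501.4,219.3,153],down(.125),75,s)
E
```

```text
[[0.685, 0.53], [0.676, 0.52], [0.674, 0.54]]
 3 rows
[{"x": 0.52, "y": 0.4, "z": 0.23, "wx": -0.0, "wy": 0.0, "wz": 0.07, "jaw": 75}, {"x": 0.53, "y": 0.39, "z": 0.22, "wx": -0.01, "wy": 0.0, "wz": 0.07, "jaw": 75}, {"x": 0.53, "y": 0.38, "z": 0.23, "wx": -0.0, "wy": 0.0, "wz": 0.07, "jaw": 75}]
 2 rows
[{"x": -0.0, "y": 0.0, "z": 0.9, "wx": -0.0, "wy": 0.0, "wz": 0.0, "jaw": 75}, {"x": -0.0, "y": 0.0, "z": 0.9, "wx": -0.0, "wy": 0.0, "wz": 0.0, "jaw": 75}]
```

Call:
arm_command:
  rows:
    - {"x": 0.52,"y": 0.4,"z": 0.23,"wx": 0,"wy": 0,"wz": 0.07,"jaw": 75}
    - {"x": 0.53,"y": 0.39,"z": 0.22,"wx": 0,"wy": 0,"wz": 0.07,"jaw": 75}
    - {"x": 0.53,"y": 0.38,"z": 0.23,"wx": 0,"wy": 0,"wz": 0.07,"jaw": 75}
    - {"x": 0,"y": 0,"z": 0.6,"wx": 0,"wy": 0,"wz": 0,"jaw": 75}
    - {"x": 0,"y": 0,"z": 0.6,"wx": 0,"wy": 0,"wz": 0,"jaw": 60}
    - {"x": 0,"y": 0,"z": 0.5,"wx": 0,"wy": 0,"wz": 0,"jaw": 50}
    - {"x": 0,"y": 0,"z": 0.1,"wx": 0,"wy": 0,"wz": 0,"jaw": 50}
    - {"x": 0,"y": 0,"z": 0,"wx": 0,"wy": 0,"wz": 0,"jaw": 40}

```text
clock: 14.0
tcp_pos: [500.6, 218.9, 152.5]
tcp_rot: [-0.001, 0.662, 0.75, -0.001]
ft_force: [-0.4, 0.0, -0.5]
gripper_width: 0.473
grasp_force: 0.0
```

Call:
arm_command:
  rows:
    - {"x": 0,"y": 0,"z": 0,"wx": 0,"wy": 0,"wz": 0,"jaw": 4}
    - {"x": 0,"y": 0,"z": 0,"wx": 0,"wy": 0,"wz": 0,"jaw": 4}
    - {"x": 0,"y": 0,"z": 0,"wx": 0,"wy": 0,"wz": 0,"jaw": 4}
    - {"x": 0,"y": 0,"z": 0,"wx": 0,"wy": 0,"wz": 0,"jaw": 4}
    - {"x": 0,"y": 0,"z": 0,"wx": 0,"wy": 0,"wz": 0,"jaw": 4}
    - {"x": 0,"y": 0,"z": 0,"wx": 0,"wy": 0,"wz": 0,"jaw": 4}

```text
clock: 14.5
tcp_pos: [503.5, 220.7, 155.4]
tcp_rot: [0.002, 0.661, 0.75, 0.002]
ft_force: [7.4, -2.3, -0.9]
gripper_width: 0.112
grasp_force: 58.5
```

```bash
python3 - <<'E'
import numpy as np
t0=np.arctan2(83,205);r=np.hypot(83,205);a=np.linspace(0,.45,9)
y=r*(np.cos(t0)-np.cos(t0+a));z=r*(np.sin(t0+a)-np.sin(t0))
print(np.round(np.diff(y)/40,2),np.round(-np.diff(z)/40,2))
a=np.linspace(0,.6,13);print(np.round(np.c_[a,r*(np.cos(t0)-np.cos(t0+a)),r*(np.sin(t0+a)-np.sin(t0))],1).tolist())
E
```

```text
[0.12 0.14 0.16 0.17 0.19 0.2  0.21 0.22] [-0.28 -0.28 -0.27 -0.26 -0.25 -0.24 -0.23 -0.22]
[[0.0, 0.0, 0.0], [0.0, 4.4, 10.1], [0.1, 9.3, 20.1], [0.2, 14.7, 29.7], [0.2, 20.6, 39.1], [0.2, 26.9, 48.1], [0.3, 33.7, 56.9], [0.4, 40.9, 65.3], [0.4, 48.5, 73.3], [0.4, 56.5, 80.9], [0.5, 64.9, 88.1], [0.5, 73.6, 94.9], [0.6, 82.7, 101.3]]
```

Call:
arm_command:
  rows:
    - {"x": 0,"y": 0.12,"z": -0.28,"wx": 0,"wy": 0,"wz": 0,"jaw": 4}
    - {"x": 0,"y": 0.14,"z": -0.28,"wx": 0,"wy": 0,"wz": 0,"jaw": 4}
    - {"x": 0,"y": 0.16,"z": -0.27,"wx": 0,"wy": 0,"wz": 0,"jaw": 4}
    - {"x": 0,"y": 0.17,"z": -0.26,"wx": 0,"wy": 0,"wz": 0,"jaw": 4}
    - {"x": 0,"y": 0,"z": 0,"wx": 0,"wy": 0,"wz": 0,"jaw": 4}
    - {"x": 0,"y": 0,"z": 0,"wx": 0,"wy": 0,"wz": 0,"jaw": 4}

```text
clock: 15.0
tcp_pos: [524.5, 223.4, 197.0]
tcp_rot: [0.0, 0.661, 0.75, -0.0]
ft_force: [2.1, -1.8, -10.9]
gripper_width: 0.108
grasp_force: 59.0
```

Call:
arm_command:
  rows:
    - {"x": 0,"y": 0.19,"z": -0.25,"wx": 0,"wy": 0,"wz": 0,"jaw": 4}
    - {"x": 0,"y": 0.2,"z": -0.24,"wx": 0,"wy": 0,"wz": 0,"jaw": 4}
    - {"x": 0,"y": 0.21,"z": -0.23,"wx": 0,"wy": 0,"wz": 0,"jaw": 4}
    - {"x": 0,"y": 0.22,"z": -0.22,"wx": 0,"wy": 0,"wz": 0,"jaw": 4}
    - {"x": 0,"y": 0,"z": 0,"wx": 0,"wy": 0,"wz": 0,"jaw": 4}
    - {"x": 0,"y": 0,"z": 0,"wx": 0,"wy": 0,"wz": 0,"jaw": 4}

```text
clock: 15.5
tcp_pos: [554.8, 227.5, 234.7]
tcp_rot: [-0.001, 0.661, 0.751, -0.001]
ft_force: [-8.8, -1.0, -1.5]
gripper_width: 0.114
grasp_force: 59.9
```

```bash
python3 - <<'E'
from fit import *
s=state();print(s['clock'],s['tcp_pos'],s['ft_force'],s['grasp_force'],s['gripper_width'])
a=camera('scene');cv2.imwrite('pics/scene2.png',a)
for H,y in [((704.8,244.9,110),.125),((706,248,110),.155)]:
    blobs(a,(255,100,370,200),np.array(H,float),y);print(np.round(clipfit(a,np.array(H,float),y),3).tolist())
cv2.imwrite('pics/s2.png',cv2.resize(np.hstack([a[70:200,260:370],cv2.imread('pics/scene1.png')[70:200,260:370]]),None,fx=3.6,fy=3.6,interpolation=cv2.INTER_CUBIC))
E
```

```text
15.5 [554.79674017 227.50052359 234.74897545] [-8.80541883 -0.99657865 -1.54420531] 59.94005620479584 0.11442208628271067
green px [309.3 157.2] area 81 r,ang [[114.744   0.586]]
red px [328.5 143.8] area 19 r,ang [[142.169   1.182]]
red px [297.5 150.4] area 78 r,ang [[148.676   0.534]]
[[0.685, 0.53], [0.673, 0.54], [0.665, 0.52]]
green px [309.3 157.2] area 81 r,ang [[121.049   0.553]]
red px [328.5 143.8] area 19 r,ang [[144.063   1.13 ]]
red px [297.5 150.4] area 78 r,ang [[155.505   0.518]]
[[0.671, 0.5], [0.664, 0.49], [0.64, 0.51]]
```

View pics/s2.png

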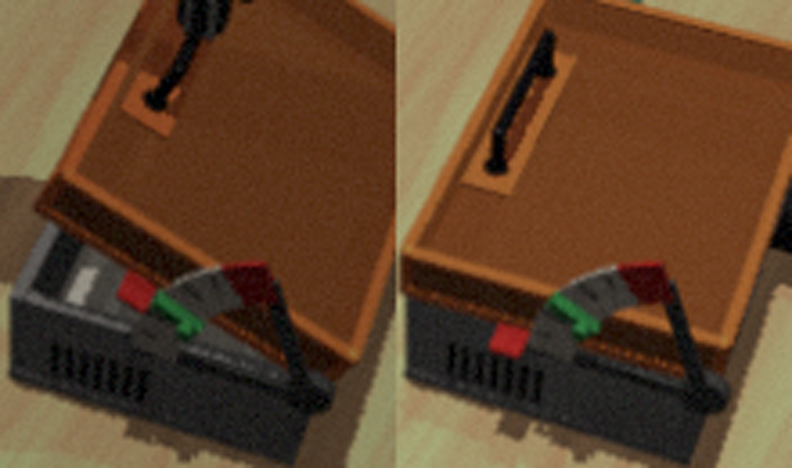

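The left half shows the red pointer at (137,292), just below the green clip at (178,313) and rotating about the hub at (313,388). That puts the hood at about 0.43. I fit the geometry from the scale's known angles to get the remaining turn.

```bash
python3 - <<'E'
from fit import *
from scipy.optimize import least_squares
pts=[((302,355),1,.95),((318,388),0,.95),((356,352),1,1.2),((196,455),1,0),((250,465),0,0)]
P=np.array([(250+(x+.5)/4.2-.5,60+(y+.5)/4.2-.5) for (x,y),_,_ in pts])
ptr=np.array([[290.9,164.1],[297.5,150.4]])
pri=np.array([705,246,110,.14,-184,135,100]);sg=np.array([3,3,2,.02,2,8,8])
def f(v,full=True):
    r=polar('scene',P,v[:3],v[3],v[4]);rr=np.where([o for _,o,_ in pts],v[5],v[6])
    return np.r_[(r[:,1]-[t for *_,t in pts])/.03,(r[:,0]-rr)/4,(v-pri)/sg]
v=least_squares(f,pri).x;print(v.round(3),f(v).round(1))
for i in (1,2):print(np.round(clipfit(cv2.imread(f'pics/scene{i}.png'),v[:3],v[3]),3).tolist())
for yp in (-180,-184,-188,-192):
    print(yp,polar('scene',ptr,v[:3],v[3],yp).round(3).tolist(),'clip face px at -194', polar('scene',[(309.2,157.3)],v[:3],v[3],-190).round(3))
E
```

```text
[ 7.05726e+02  2.46774e+02  1.10271e+02  1.53000e-01 -1.83709e+02
  1.35563e+02  1.03993e+02] [ 0.4 -0.7  0.3 -1.2  0.2  0.3  1.5 -0.  -0.2 -1.2  0.2  0.3  0.1  0.6
  0.1  0.1  0.5]
[[0.728, 0.5], [0.727, 0.51], [0.701, 0.52]]
[[0.691, 0.51], [0.685, 0.5], [0.662, 0.52]]
-180 [[151.235, 0.0], [150.326, 0.42]] clip face px at -194 [[118.677   0.523]]
-184 [[150.332, 0.033], [151.459, 0.45]] clip face px at -194 [[118.677   0.523]]
-188 [[149.595, 0.067], [152.729, 0.48]] clip face px at -194 [[118.677   0.523]]
-192 [[149.028, 0.101], [154.135, 0.51]] clip face px at -194 [[118.677   0.523]]
```

Call:
arm_command:
  rows:
    - {"x": 0,"y": 0.12,"z": -0.11,"wx": 0,"wy": 0,"wz": 0,"jaw": 4}
    - {"x": 0,"y": 0.12,"z": -0.11,"wx": 0,"wy": 0,"wz": 0,"jaw": 4}
    - {"x": 0,"y": 0.13,"z": -0.11,"wx": 0,"wy": 0,"wz": 0,"jaw": 4}
    - {"x": 0,"y": 0,"z": 0,"wx": 0,"wy": 0,"wz": 0,"jaw": 4}
    - {"x": 0,"y": 0,"z": 0,"wx": 0,"wy": 0,"wz": 0,"jaw": 4}
    - {"x": 0,"y": 0,"z": 0,"wx": 0,"wy": 0,"wz": 0,"jaw": 4}
    - {"x": 0,"y": 0,"z": 0,"wx": 0,"wy": 0,"wz": 0,"jaw": 4}
    - {"x": 0,"y": 0,"z": 0,"wx": 0,"wy": 0,"wz": 0,"jaw": 4}

```text
clock: 16.22
tcp_pos: [568.9, 229.4, 247.8]
tcp_rot: [-0.001, 0.661, 0.751, -0.002]
ft_force: [-8.8, -1.7, -1.4]
gripper_width: 0.109
grasp_force: 59.8
```

```bash
cat > chk.py <<'E'
from fit import *
H=np.array([705.73,246.77,110.27]);s=state();print(s['clock'],s['tcp_pos'],s['ft_force'],s['grasp_force'],np.abs(s['qvel']).max())
for i in range(2):
    a=camera('scene');h=cv2.cvtColor(a,cv2.COLOR_BGR2HSV)[120:175,265:318]
    m=cv2.inRange(h,(0,170,60),(4,255,255))|cv2.inRange(h,(172,150,60),(180,255,255))
    k,l,st,ce=cv2.connectedComponentsWithStats(m);j=1+st[1:,4].argmax()
    print(ce[j]+[265,120],st[j,4],polar('scene',[ce[j]+[265,120]],H,.153,-180).round(3),np.round(clipfit(a,H,.153),2).tolist())
cv2.imwrite('pics/scene3.png',a)
E
python3 chk.py
```

```text
16.2167 [568.9392061  229.35556205 247.78520308] [-8.76321032 -1.67102127 -1.40252139] 59.76373314857483 0.0016564853148170432
[299.7972973  148.02702703] 74 [[150.71    0.503]] [[0.68, 0.51], [0.67, 0.5], [0.66, 0.52]]
[299.80519481 147.90909091] 77 [[150.937   0.505]] [[0.68, 0.51], [0.66, 0.5], [0.66, 0.52]]
```

Pointer at 0.504 and clip at 0.51, and the arm kinematics agree at about 0.51. The hood is steady and the bar still gripped, so I hand in.

```bash
python3 -c "
from plant import *
print(finish_job())"
```

```text
the job is handed in; nothing more can be done
None
```

I handed the job in after about 16 s of the 58 s allowed. The three orange plates lie square in the outlines, each within about 2 mm of centre. The arm is holding the hood steady by its bar at about 0.50 rad, against a clip setting I measured as about 0.51.

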